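# Lean each culture flask and put it away in the roll-top store

## Robot

A 7-joint arm with a two-finger parallel gripper is mounted at the origin on a cart in front of the work surface, level with it; the furniture and walls round the work are solid. World frame = base frame: x ahead of the robot, y to its left, z up, the work surface at z = 0. Lengths are in m, angles in degrees, forces in N, time in s.
With the tool pointing down it reaches from about 0.425 to 0.875 m from the base axis. Payload 4.7 kg.
Tool frame: the origin (TCP) lies between the finger pads; the fingertips stand 17 mm ahead of it and the grasp point (between the pads) lies 2 mm behind it; z points along the fingers, y is the line along which they close (so a half turn about z gives the same grasp; the last joint's range is limited). The gripper opens to 87 mm and grips with 3 to 60 N. Pads are 19 mm wide; open, the fingers measure 117 mm over their backs; the gripper's body (75 mm by 190 mm) begins 51 mm behind the grasp point.
Start: joints at [73.287, 18.392, -4.016, 83.108, 1.295, 78.541, -3.26], TCP at [0.196, -0.62, 0.24] pointing down, gripper open.
Joint ranges: [-163.93, 163.93], [-17.29, 119.83], [-79.2, 71.16], [3.27, 140.29], [-89.18, 269.18], [5.43, 117.66], [-154.24, 154.24]. Speed limits (degrees/s): [147.25, 147.25, 180, 180, 180, 180, 180].

## Interface

Orientations are given as [roll, pitch, yaw] about the fixed x, y, z axes, in that order (R = Rz(yaw) Ry(pitch) Rx(roll)).
In Python, from cell import env, cams gives the robot as it stands.
- The arm moves only by the shell command python3 -m pendant 'ROWS' [FORCE]. ROWS is JSON, a list of rows, each an object of numbers: "tx", "ty", "tz": the shift along the tool's x, y, z each as a share of 0.05 m, from -1 to 1; "spin": the turn about the tool's z as a share of 4 degrees, from -1 to 1; "claw": the closure, from 0 (fully open) to 1 (shut). A call has 1 to 10 rows; each row shifts and turns the commanded pose from where the row before left it, along the tool's axes as they then stand; what a row does not reach is not made up. A row lasts 1/8 s, in which the tool goes at most 62.5 mm and 10.7 degrees, less where a joint would pass 70% of its speed; a pose out of reach is approached as far as the arm can. A call with a number of a shift or a turn outside -1 to 1 is refused whole. A call with a gripper value outside its range is refused whole. The fingers move at their own pace and stop on an object; FORCE is the grip in N (left out, the last holds). Time passes only in rows, so rows that do not move let the fingers close. It gives the time, the measured TCP pose, the force, the opening and the grip force at its end, in the units of the state.
- env.get_obs(): the state, without advancing time (a new reading comes with each control period).
- cams.read_camera(name): name is "scene" or "top"; returns the picture (480x640x3 uint8, red, green, blue); there is no depth.
- cams.camera_info(name): a dict with "fx", "fy", "cx", "cy" (pixels), "rvec" (rotation vector, rad) and "tvec" (3), from world to camera coordinates, as OpenCV has them. Camera axes: x right, y down, z forward; pixel columns grow to the right and rows downward; lengths in m; the calibration is good to about 2 mm. A picture is of the moment at which its call begins. camera_info takes no time and is no camera call.
- env.sign_off(): hands the job in; it is judged then, once.
The state is a dict: "time_s": time; "qpos": joint angles; "joint_velocities": joint speeds; "effort": joint torques, N m; "tool_pos": TCP position; "tool_rot": TCP orientation; "force": force on the tool from outside, world axes, zero at the start; "wrist_torque": the same for the moment, N m; "grip_width": finger opening in m; "grasp_force": force on a finger pad.
Only numpy, scipy, OpenCV 4.12 (cv2) and the standard library are available. Lean on these libraries where they do the work, as an engineer would, in place of code of your own. Each camera call takes 0.05 s, during which the arm holds its last target. There are 200 camera calls.

## Task

Roll the shutter of the bench store fully open. Then take the two or three clear culture flasks with white caps lying on the front of the bench, before and to the right of the spectrophotometer, one at a time and largest first: lift each well clear of the bench, lean it over to 45 degrees and keep it there for two seconds to mix it, bring it level again and lay it flat inside the store before taking the next. When all lie flat inside, roll the shutter fully shut.

Things in the scene. Friction and masses are not known exactly. Their poses are not given: they have to be found in the camera images.
- store: Roll-top bench store, fixed: 400 mm wide (its y), 372 deep (x, front towards -x), 216 high; white half-round end panels 12 mm thick, grey floor, white rear hood, slatted front shutter. Origin: centre of its underside, z up. Inner floor 8 mm above it; inside y from -188 to +188 mm. Front sill 28 mm high at x = -182 to -160. Shutter open, it is free from above from the sill back to x = -25.
- shutter (a joint): Angle of the slatted aluminium shutter, rad: 0 = fully shut (lower edge on the sill), 1.4 = fully open, hard stops at both. It runs in a circular track about the level axis at point shutter_axis, slat radius 170 mm; opening carries the handle from the front up and back over the top. Friction holds it at any angle; 3 to 7 N at the handle moves it.
- shutter_axis (a point): Middle of the shutter's track axis (no part is there): 30 mm above the store's origin; the axis runs along the store's y. The half-round end panels have a radius of 186 mm about it.
- shutter_handle (a point): Middle of the shutter's handle: round steel bar, 10 mm thick, 140 long along the store's y, 45 mm outside the slats (35 mm free gap behind it), 215 mm from the track axis. At joint angle q it is at store x = -0.215 cos(0.5236+q), z = 0.030 + 0.215 sin(0.5236+q) (m). The bar may turn between the fingers.
- store_floor (a point): Point on the store's inner floor at store x = -78, y = 0, z = 8 mm: good under the middle flask's origin, the others 85 mm to each side of it along the store's y, all laid lengthwise along the store's x, caps to the front (cap to the back, the larger ones would hit the open shutter's edge on the way down).
- flask_large: Capped culture flask, the largest of up to three, clear and flat: block 92 x 54 x 38 mm (x, y, z) with a white round cap 26 mm thick on a neck, which ends 76 mm from the origin along +x. Origin: centre of the block's underside, z up (level when it lies flat). Starts flat on the bench; may be absent. 0.08 to 0.25 kg; grip it across its 54 mm width at the origin.
- flask_mid: Capped culture flask, the middle-sized of up to three, clear and flat: block 76 x 48 x 34 mm (x, y, z) with a white round cap 26 mm thick on a neck, which ends 68 mm from the origin along +x. Origin: centre of the block's underside, z up (level when it lies flat). Starts flat on the bench; may be absent. 0.08 to 0.25 kg; grip it across its 48 mm width at the origin.
- flask_small: Capped culture flask, the smallest of up to three, clear and flat: block 60 x 42 x 30 mm (x, y, z) with a white round cap 26 mm thick on a neck, which ends 60 mm from the origin along +x. Origin: centre of the block's underside, z up (level when it lies flat). Starts flat on the bench; may be absent. 0.08 to 0.25 kg; grip it across its 42 mm width at the origin.

How it is judged (in metres and radians):
On the way, in this order (a step that is already met when the one before it is completed fails the run):
1. the shutter is rolled open (joint over 1.25 rad) (value of joint shutter above 1.25 rad), for 0.2 s.
2. the largest flask is lifted clear (its origin over 50 mm high) and leaned 37 to 53 degrees from level for 1 s (height (world z) of flask_large above 0.05 m and angle between flask_large's own z axis and vertical between 0.646 and 0.925 rad), for 1 s.
3. the largest flask lies flat inside the store, let go (x of flask_large in the frame of store between -0.14 and 0.13 m and y of flask_large in the frame of store between -0.185 and 0.185 m and z of flask_large in the frame of store below 0.02 m and angle between flask_large's own z axis and vertical below 0.105 rad and linear speed of flask_large below 0.03 m/s and contact force between flask_large and the fingers below 0.2 N), for 0.3 s.
4. the middle-sized flask is lifted clear (its origin over 50 mm high) and leaned 37 to 53 degrees from level for 1 s (height (world z) of flask_mid above 0.05 m and angle between flask_mid's own z axis and vertical between 0.646 and 0.925 rad), for 1 s.
5. the middle-sized flask lies flat inside the store, let go (x of flask_mid in the frame of store between -0.14 and 0.13 m and y of flask_mid in the frame of store between -0.185 and 0.185 m and z of flask_mid in the frame of store below 0.02 m and angle between flask_mid's own z axis and vertical below 0.105 rad and linear speed of flask_mid below 0.03 m/s and contact force between flask_mid and the fingers below 0.2 N), for 0.3 s.
6. the smallest flask is lifted clear (its origin over 50 mm high) and leaned 37 to 53 degrees from level for 1 s (height (world z) of flask_small above 0.05 m and angle between flask_small's own z axis and vertical between 0.646 and 0.925 rad), for 1 s.
7. the smallest flask lies flat inside the store, let go (x of flask_small in the frame of store between -0.14 and 0.13 m and y of flask_small in the frame of store between -0.185 and 0.185 m and z of flask_small in the frame of store below 0.02 m and angle between flask_small's own z axis and vertical below 0.105 rad and linear speed of flask_small below 0.03 m/s and contact force between flask_small and the fingers below 0.2 N), for 0.3 s.
At the end, for the whole second after the job is handed in: Every flask present lies flat, underside down (within 6 degrees) and at rest on the store's floor, and the shutter is shut to within 0.05 rad (about 10 mm at the handle) (all of step 3 and all of step 5 and all of step 7 and value of joint shutter below 0.05 rad); the robot touches nothing.
Of flask_large, flask_mid, flask_small only 2 to 3 are there at a start; the rules pass over those that are not, and their reading is None.
At some moment in a run one of flask_large, flask_mid, flask_small may be knocked a few centimetres aside while the robot is not near it.
It also fails if it takes over 210 s, if anything falls off the work surface, if the arm or the gripper's body presses on something with over 40 N, if the wrist force passes 120 N, or if a joint passes its speed limit or range.

## Working session

There is one attempt and no reset: what is moved stays moved. The work goes in short steps, Python scripts to look and compute and a shell command to move; the robot and the scene stay as the last step left them, time stands still between calls to the robot, and variables do not carry over. Pictures are saved under pics/ and viewed, at most 14 in all, crops included, and the job is handed in when it is done.

```bash
ls; mkdir -p pics; python3 - <<'E'
from cell import env,cams
import cv2
o=env.get_obs(); print({k:o[k] for k in('time_s','tool_pos','tool_rot','force','grip_width')})
for n in('scene','top'):
    cv2.imwrite(f'pics/{n}0.png',cams.read_camera(n)[:,:,::-1]); print(cams.camera_info(n))
E
```

```text
pics
{'time_s': 0.0, 'tool_pos': array([ 0.19548832, -0.61935198,  0.23846436]), 'tool_rot': array([-1.79889464e+02,  5.80912301e-03,  1.75229457e+01]), 'force': array([ 0.49580863, -0.53787618,  0.48012429]), 'grip_width': 0.08697895206388956}
{'fx': 472.1353972885058, 'fy': 472.1353972885058, 'cx': 322.409218820521, 'cy': 244.34230948426588, 'rvec': array([ 2.61555725,  0.29879734, -0.06287195]), 'tvec': array([-0.45542796, -0.09108696,  1.43965416])}
{'fx': 535.2267603103367, 'fy': 535.2267603103367, 'cx': 322.8965862567587, 'cy': 241.5357238793027, 'rvec': array([ 1.48055952, -2.1932447 ,  0.77656813]), 'tvec': array([0.13725079, 0.44684181, 1.12690611])}
```

View pics/scene0.png

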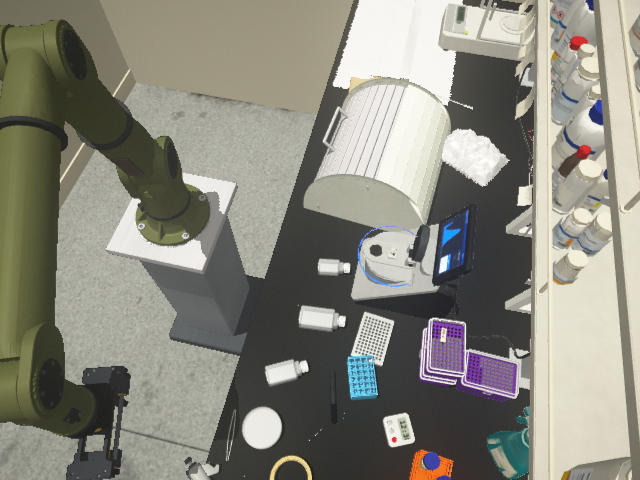

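View pics/top0.png

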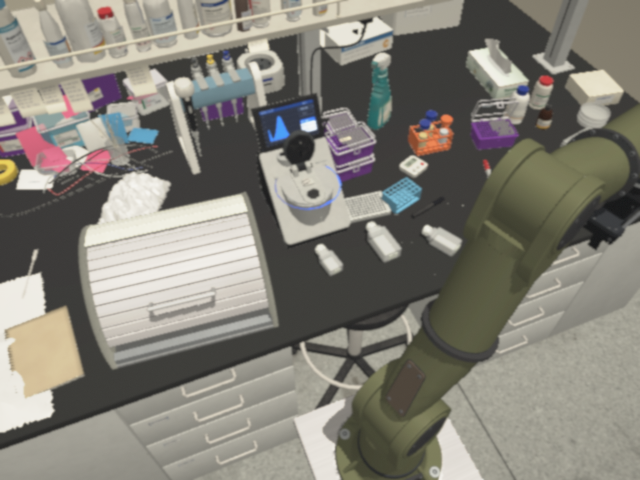

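The scene view shows the store at about (380,150) with its handle from (342,107) to (329,150). The flasks are at (333,267), (322,318) and (286,371) with caps to the right. The top view shows the handle from (151,308) to (214,298) and the flasks at (328,258), (382,240) and (442,240).

```bash
cat > h.py <<'E'
import numpy as np, cv2
from cell import env,cams
from scipy.spatial.transform import Rotation as Rn
def cam(n):
    c=cams.camera_info(n); return np.array([[c['fx'],0,c['cx']],[0,c['fy'],c['cy']],[0,0,1]]),Rn.from_rotvec(c['rvec']).as_matrix(),np.array(c['tvec'])
def ray(n,p):
    K,R,t=cam(n); d=R.T@np.linalg.solve(K,[p[0],p[1],1.]); return -R.T@t,d/np.linalg.norm(d)
def plane(n,p,z):
    o,d=ray(n,p); return o+d*(z-o[2])/d[2]
def tri(a,b):
    (o1,d1),(o2,d2)=ray('scene',a),ray('top',b)
    s=np.linalg.lstsq(np.c_[d1,-d2],o2-o1,rcond=None)[0]
    p,q=o1+s[0]*d1,o2+s[1]*d2; return (p+q)/2,np.linalg.norm(p-q)
def proj(n,P):
    K,R,t=cam(n); q=K@(R@np.array(P)+t); return q[:2]/q[2]
E
python3 - <<'E'
from h import *
np.set_printoptions(precision=3,suppress=True)
s=cv2.imread('pics/scene0.png');t=cv2.imread('pics/top0.png')
a=s[70:240,295:460];b=t[185:375,70:290]
cv2.imwrite('pics/c1.png',np.hstack([cv2.resize(a,(388,400),interpolation=2),cv2.resize(b,(400,345),interpolation=2)[:,:400] if 0 else cv2.resize(b,(412,400))]))
for n,im,(x0,y0,x1,y1) in(('scene',s,(260,250,352,390)),('top',t,(305,215,470,280))):
    g=cv2.cvtColor(im,cv2.COLOR_BGR2GRAY)[y0:y1,x0:x1]
    c,_=cv2.findContours((g>110).astype('u1'),0,1)
    for k in c:
        if cv2.contourArea(k)>80:
            r=cv2.minAreaRect(k+np.array([x0,y0])); m=np.array(r[0]); bx=cv2.boxPoints(r)
            print(n,cv2.contourArea(k),m,r[1],plane(n,m,.017),'box@z.02',[plane(n,q,.02)[:2] for q in bx])
hA,e=tri((342,107),(214,298));print(hA,e,tri((329,150),(151,308)),tri((342,107),(151,308)),tri((329,150),(214,298)))
E
```

```text
scene 711.5 [286.492 370.469] (20.226516723632812, 43.48057174682617) [ 0.462 -0.384  0.017] box@z.02 [array([ 0.401, -0.388]), array([ 0.498, -0.336]), array([ 0.522, -0.382]), array([ 0.427, -0.432])]
scene 839.5 [321.627 318.55 ] (46.71987533569336, 22.071340560913086) [ 0.517 -0.229  0.017] box@z.02 [array([ 0.459, -0.266]), array([ 0.451, -0.205]), array([ 0.577, -0.194]), array([ 0.582, -0.255])]
scene 399.0 [334. 267.] (16.0, 32.0) [ 0.517 -0.071  0.017] box@z.02 [array([ 0.467, -0.058]), array([ 0.556, -0.037]), array([ 0.566, -0.087]), array([ 0.479, -0.107])]
scene 230.0 [266.5 264. ] (28.0, 13.0) [ 0.328 -0.106  0.017] box@z.02 [array([ 0.298, -0.068]), array([ 0.334, -0.059]), array([ 0.359, -0.145]), array([ 0.323, -0.153])]
top 467.5 [327.86 257.98] (35.0, 17.400001525878906) [ 0.517 -0.073  0.017] box@z.02 [array([ 0.56, -0.04]), array([ 0.58 , -0.089]), array([ 0.47 , -0.104]), array([ 0.453, -0.057])]
top 654.0 [440.377 238.215] (42.04777145385742, 19.845556259155273) [ 0.463 -0.387  0.017] box@z.02 [array([ 0.491, -0.329]), array([ 0.537, -0.385]), array([ 0.432, -0.441]), array([ 0.39 , -0.385])]
top 798.5 [381.74 239.82] (45.000003814697266, 22.60000228881836) [ 0.519 -0.235  0.017] box@z.02 [array([ 0.577, -0.193]), array([ 0.604, -0.262]), array([ 0.459, -0.273]), array([ 0.436, -0.207])]
top 892.5 [344. 227.] (24.0, 78.0) [ 0.601 -0.157  0.017] box@z.02 [array([ 0.682, -0.07 ]), array([ 0.598, -0.277]), array([ 0.518, -0.238]), array([ 0.599, -0.039])]
[0.414 0.275 0.227] 0.10831135871515207 (array([0.445, 0.35 , 0.078]), np.float64(0.10506335106340885)) (array([0.434, 0.382, 0.169]), np.float64(0.014164386337596155)) (array([0.428, 0.245, 0.132]), np.float64(0.004216827623633603))
```

View pics/c1.png

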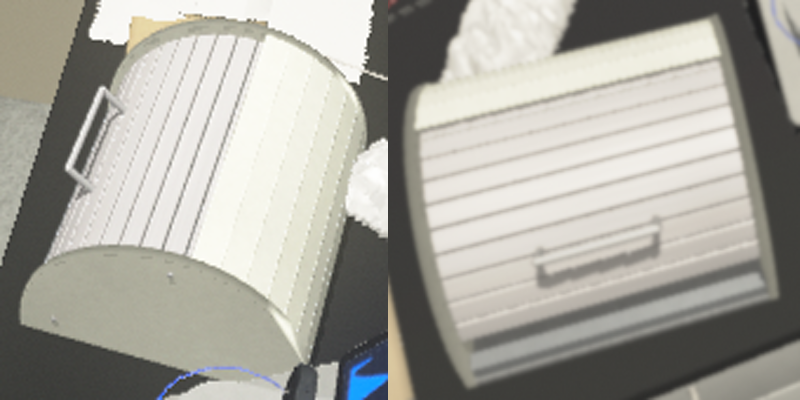

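The crops show the handle bar from scene (339,107) to (324,141) and top (151,313) to (214,298). The near panel's foot corners are at scene (303.5,207) and (425,224), and the front foot corners at top (114,369) and (278,326.5).

```bash
python3 - <<'E'
from h import *
np.set_printoptions(precision=4,suppress=True)
print('handle',tri((338.8,107.4),(151.2,313.3)),tri((323.9,141),(213.6,297.6)))
A=plane('scene',(303.5,207.3),0);B=plane('scene',(424.7,223.8),0);C=plane('top',(113.8,368.8),0);D=plane('top',(277.7,326.5),0)
print(A,B,C,D,np.linalg.norm(B-A),np.linalg.norm(C-D))
def inner(n,im,box,z,tz):pass
# flask caps/axes: far end centre
o=env.get_obs();print(o['qpos'])
s=cv2.imread('pics/scene0.png');h=cv2.cvtColor(s,cv2.COLOR_BGR2HSV)
for nm,x0,y0,x1,y1 in(('small',310,250,352,285),('large',290,295,350,340),('mid',255,350,315,390)):
    g=s[y0:y1,x0:x1].min(2); k=max(cv2.findContours((g>110).astype('u1'),0,1)[0],key=cv2.contourArea)
    m=np.zeros(g.shape,'u1');cv2.drawContours(m,[k],-1,1,-1)
    y,x=np.nonzero(m); P=np.array([plane('scene',(a+x0,b+y0),.018)[:2] for a,b in zip(x,y)])
    c=P.mean(0);w,v=np.linalg.eigh(np.cov(P.T));u=v[:,1]*np.sign(v[0,1]);pr=(P-c)@u;pw=(P-c)@v[:,0]
    mid=c+u*(pr.max()+pr.min())/2
    print(nm,c,'yaw',np.degrees(np.arctan2(u[1],u[0])),'len',np.ptp(pr),'wid',np.ptp(pw),'mid',mid)
E
```

```text
handle (array([0.4237, 0.3846, 0.1628]), np.float64(0.013304618048848239)) (array([0.4102, 0.2471, 0.1622]), np.float64(0.008173307047454467))
[0.3806 0.1168 0.    ] [ 0.753   0.1431 -0.    ] [0.4145 0.5094 0.    ] [0.3777 0.1169 0.    ] 0.373309816538147 0.3942795305638221
[73.2857 18.4353 -4.0168 83.167   1.2951 78.5421 -3.2606]
small [ 0.5119 -0.0719] yaw 10.473309958912587 len 0.09127970706503823 wid 0.04934211435136738 mid [ 0.5166 -0.071 ]
large [ 0.512  -0.2295] yaw 5.571684686776306 len 0.1248360597523095 wid 0.06193695438235713 mid [ 0.5173 -0.229 ]
mid [ 0.4575 -0.3867] yaw 27.887912033982953 len 0.10858594541280553 wid 0.05126325932799501 mid [ 0.462  -0.3843]
```

```bash
cat >> h.py <<'E'
ST=(.583,.297,np.radians(-5.5))
def store(x,y,z): # store point -> world
    c,s=np.cos(ST[2]),np.sin(ST[2]); return np.array([ST[0]+c*x-s*y,ST[1]+s*x+c*y,z])
def handle(q,y=0): return store(-.215*np.cos(.5236+q),y,.03+.215*np.sin(.5236+q))
def units(p0,yaw0,p,yaw=None):
    "total shift along tool x,y,z (units of 50 mm) and spin (units of 4 deg), tool pointing down"
    R=Rn.from_euler('xyz',[180,0,yaw0],degrees=True).as_matrix()
    sp=0 if yaw is None else -((yaw-yaw0+180)%360-180)/4
    return np.round(R.T@(np.array(p)-p0)/.05,2),round(sp,2)
np.set_printoptions(precision=4,suppress=True)
E
python3 - <<'E'
from h import *
for q in(0,.07,.14,.21):print(q,[proj(n,handle(q,y)) for n in('scene','top') for y in(.07,-.07)])
p=np.array([.1955,-.6194,.2385])
a=[.45,-.35,.30];print(units(p,17.5,a)); b=[.50,.05,.3];print(units(a,17.5,b));
c=[*handle(.14)[:2],.28];print(c,units(b,17.5,c,84.5),units(b,84.5,c))
E
```

```text
0 [array([330.767 , 113.9268]), array([316.2552, 146.9081]), array([153.2137, 324.7567]), array([216.8702, 309.164 ])]
0.07 [array([333.3451, 111.5208]), array([318.8261, 144.6813]), array([151.4137, 318.6884]), array([215.376 , 303.1534])]
0.14 [array([336.2332, 109.2848]), array([321.7258, 142.6262]), array([149.634 , 312.3802]), array([213.8508, 296.9211])]
0.21 [array([339.4223, 107.236 ]), array([324.9458, 140.7595]), array([147.8883, 305.8769]), array([212.3057, 290.5115])]
(array([ 6.47, -3.61, -1.23]), 0)
(array([ 3.36, -7.33, -0.  ]), 0)
[np.float64(0.41440708047277297), np.float64(0.3132336517541209), 0.28] (array([-0.05, -5.54,  0.4 ]), -16.75) (array([ 5.08, -2.21,  0.4 ]), 0)
```

```bash
python3 -m pendant '[{"tx":0.81,"ty":-0.45,"tz":-0.15,"claw":0.6},{"tx":0.81,"ty":-0.45,"tz":-0.15,"claw":0.6},{"tx":0.81,"ty":-0.45,"tz":-0.15,"claw":0.6},{"tx":0.81,"ty":-0.45,"tz":-0.15,"claw":0.6},{"tx":0.81,"ty":-0.45,"tz":-0.15,"claw":0.6},{"tx":0.81,"ty":-0.45,"tz":-0.15,"claw":0.6},{"tx":0.81,"ty":-0.45,"tz":-0.15,"claw":0.6},{"tx":0.81,"ty":-0.45,"tz":-0.15,"claw":0.6}]' 20
python3 -m pendant '[{"tx":0.37,"ty":-0.81,"claw":0.6},{"tx":0.37,"ty":-0.81,"claw":0.6},{"tx":0.37,"ty":-0.81,"claw":0.6},{"tx":0.37,"ty":-0.81,"claw":0.6},{"tx":0.37,"ty":-0.81,"claw":0.6},{"tx":0.37,"ty":-0.81,"claw":0.6},{"tx":0.37,"ty":-0.81,"claw":0.6},{"tx":0.37,"ty":-0.81,"claw":0.6},{"tx":0.37,"ty":-0.81,"claw":0.6}]'
python3 -m pendant '[{"spin":-1,"claw":0.6},{"spin":-1,"claw":0.6},{"spin":-1,"claw":0.6},{"spin":-1,"claw":0.6},{"spin":-1,"claw":0.6},{"spin":-1,"claw":0.6},{"spin":-1,"claw":0.6},{"spin":-1,"claw":0.6},{"spin":-1,"claw":0.6}]'
python3 -m pendant '[{"spin":-1,"claw":0.6},{"spin":-1,"claw":0.6},{"spin":-1,"claw":0.6},{"spin":-1,"claw":0.6},{"spin":-1,"claw":0.6},{"spin":-1,"claw":0.6},{"spin":-1,"claw":0.6},{"spin":-0.75,"claw":0.6}]'
python3 - <<'E'
from h import *
o=env.get_obs();print(o['qpos'])
h=[.416,.314,.25];print(units(o['tool_pos'],o['tool_rot'][2],h,84.5))
E
```

```text
[73.2857 18.4353 -4.0168 83.167   1.2951 78.5421 -3.2606]
(array([  9.83, -16.47,  -0.23]), np.float64(-16.74))invalid input at $[0]: expected keys tx, ty, tz, spin, claw
invalid input at $[0]: expected keys tx, ty, tz, spin, claw
invalid input at $[0]: expected keys tx, ty, tz, spin, claw
invalid input at $[0]: expected keys tx, ty, tz, spin, claw
```

```bash
python3 -m pendant '[{"tx":0.81,"ty":-0.45,"tz":-0.15,"spin":0,"claw":0.6},{"tx":0.81,"ty":-0.45,"tz":-0.15,"spin":0,"claw":0.6},{"tx":0.81,"ty":-0.45,"tz":-0.15,"spin":0,"claw":0.6},{"tx":0.81,"ty":-0.45,"tz":-0.15,"spin":0,"claw":0.6},{"tx":0.81,"ty":-0.45,"tz":-0.15,"spin":0,"claw":0.6},{"tx":0.81,"ty":-0.45,"tz":-0.15,"spin":0,"claw":0.6},{"tx":0.81,"ty":-0.45,"tz":-0.15,"spin":0,"claw":0.6},{"tx":0.81,"ty":-0.45,"tz":-0.15,"spin":0,"claw":0.6}]' 20
python3 -m pendant '[{"tx":0.37,"ty":-0.81,"tz":0,"spin":0,"claw":0.6},{"tx":0.37,"ty":-0.81,"tz":0,"spin":0,"claw":0.6},{"tx":0.37,"ty":-0.81,"tz":0,"spin":0,"claw":0.6},{"tx":0.37,"ty":-0.81,"tz":0,"spin":0,"claw":0.6},{"tx":0.37,"ty":-0.81,"tz":0,"spin":0,"claw":0.6},{"tx":0.37,"ty":-0.81,"tz":0,"spin":0,"claw":0.6},{"tx":0.37,"ty":-0.81,"tz":0,"spin":0,"claw":0.6},{"tx":0.37,"ty":-0.81,"tz":0,"spin":0,"claw":0.6},{"tx":0.37,"ty":-0.81,"tz":0,"spin":0,"claw":0.6}]'
python3 -m pendant '[{"tx":0,"ty":0,"tz":0,"spin":-1,"claw":0.6},{"tx":0,"ty":0,"tz":0,"spin":-1,"claw":0.6},{"tx":0,"ty":0,"tz":0,"spin":-1,"claw":0.6},{"tx":0,"ty":0,"tz":0,"spin":-1,"claw":0.6},{"tx":0,"ty":0,"tz":0,"spin":-1,"claw":0.6},{"tx":0,"ty":0,"tz":0,"spin":-1,"claw":0.6},{"tx":0,"ty":0,"tz":0,"spin":-1,"claw":0.6},{"tx":0,"ty":0,"tz":0,"spin":-1,"claw":0.6},{"tx":0,"ty":0,"tz":0,"spin":-1,"claw":0.6}]'
python3 -m pendant '[{"tx":0,"ty":0,"tz":0,"spin":-1,"claw":0.6},{"tx":0,"ty":0,"tz":0,"spin":-1,"claw":0.6},{"tx":0,"ty":0,"tz":0,"spin":-1,"claw":0.6},{"tx":0,"ty":0,"tz":0,"spin":-1,"claw":0.6},{"tx":0,"ty":0,"tz":0,"spin":-1,"claw":0.6},{"tx":0,"ty":0,"tz":0,"spin":-1,"claw":0.6},{"tx":0,"ty":0,"tz":0,"spin":-1,"claw":0.6},{"tx":0,"ty":0,"tz":0,"spin":-0.75,"claw":0.6}]'
python3 - <<'E'
from h import *
o=env.get_obs();print(o['qpos'])
h=[.416,.314,.25];print(units(o['tool_pos'],o['tool_rot'][2],h,84.5))
E
```

```text
time_s: 1.1
tool_pos: [0.4511, -0.3494, 0.2994]
tool_rot: [-180.0, 0.0, 17.5]
force: [0.4, 0.4, 1.1]
grip_width: 0.035
grasp_force: 0.0
time_s: 2.22
tool_pos: [0.4992, 0.0484, 0.2993]
tool_rot: [180.0, 0.0, 17.5]
force: [1.5, -1.0, -0.9]
grip_width: 0.0347
grasp_force: 0.0
time_s: 3.35
tool_pos: [0.4992, 0.047, 0.2991]
tool_rot: [-180.0, 0.0, 53.7]
force: [-0.1, -1.1, -0.9]
grip_width: 0.0349
grasp_force: 0.0
time_s: 4.35
tool_pos: [0.4992, 0.047, 0.2991]
tool_rot: [-180.0, 0.0, 84.6]
force: [0.3, -0.1, 0.8]
grip_width: 0.0344
grasp_force: 0.0
[ 30.5757   0.3249 -38.7632  97.1876   0.2072  82.6067 -13.5832]
(array([ 5.16, -2.16,  0.98]), np.float64(0.03))
```

```bash
python3 -m pendant '[{"tx":0.86,"ty":-0.36,"tz":0,"spin":0,"claw":0.6},{"tx":0.86,"ty":-0.36,"tz":0,"spin":0,"claw":0.6},{"tx":0.86,"ty":-0.36,"tz":0,"spin":0,"claw":0.6},{"tx":0.86,"ty":-0.36,"tz":0,"spin":0,"claw":0.6},{"tx":0.86,"ty":-0.36,"tz":0.3,"spin":0,"claw":0.6},{"tx":0.86,"ty":-0.36,"tz":0.6,"spin":0,"claw":0.6},{"tx":0,"ty":0,"tz":0.6,"spin":0,"claw":0.6}]'
python3 - <<'E'
from h import *
cv2.imwrite('pics/a1.png',np.hstack([cv2.resize(cams.read_camera('scene')[60:240,250:450],(400,360)),cv2.resize(cams.read_camera('top')[190:370,70:270],(400,360))])[:,:,::-1])
E
```

```text
time_s: 5.22
tool_pos: [0.4139, 0.3185, 0.2239]
tool_rot: [-180.0, -0.1, 85.0]
force: [0.5, -0.6, -0.5]
grip_width: 0.0347
grasp_force: 0.0
```

View pics/a1.png

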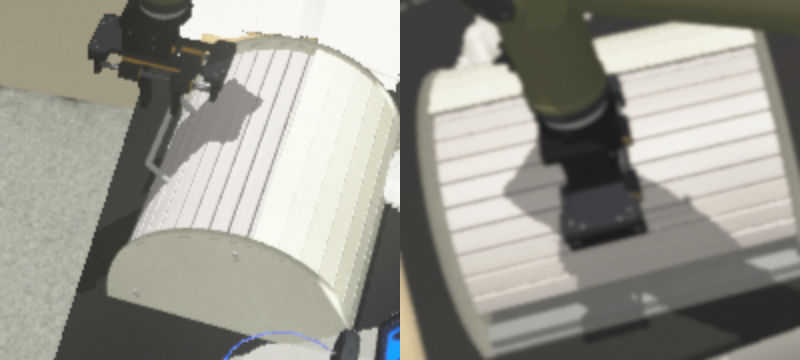

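The gripper hangs over the bar. In the scene crop the finger tips at (147,95) and (180,105) are on either side of the bar, which runs from (148,162) up to about (180,90). Descending.

```bash
python3 -m pendant '[{"tx":0,"ty":0,"tz":0.4,"spin":0,"claw":0.6},{"tx":0,"ty":0,"tz":0.4,"spin":0,"claw":0.6},{"tx":0,"ty":0,"tz":0.4,"spin":0,"claw":0.6},{"tx":0,"ty":0,"tz":0,"spin":0,"claw":0.6}]'
python3 -m pendant '[{"tx":0,"ty":0,"tz":0,"spin":0,"claw":1},{"tx":0,"ty":0,"tz":0,"spin":0,"claw":1},{"tx":0,"ty":0,"tz":0,"spin":0,"claw":1},{"tx":0,"ty":0,"tz":0,"spin":0,"claw":1}]' 15
python3 - <<'E'
from h import *
o=env.get_obs();p0=o['tool_pos'];yw=o['tool_rot'][2]
h0=handle(.17)
for q in np.arange(.3,1.45,.15):
    print(round(q,2),units(p0,yw,p0+handle(q)-h0)[0]); p0=p0+handle(q)-h0; h0=handle(q)
E
```

```text
time_s: 5.82
tool_pos: [0.4159, 0.3132, 0.1629]
tool_rot: [-179.8, 0.1, 84.5]
force: [0.5, 0.1, -0.4]
grip_width: 0.0346
grasp_force: 0.0
time_s: 6.32
tool_pos: [0.4199, 0.3141, 0.165]
tool_rot: [179.7, -0.2, 84.4]
force: [8.2, 2.6, -5.7]
grip_width: 0.0095
grasp_force: 15.0
0.3 [ 0.    0.38 -0.41]
0.45 [ 0.   0.5 -0.4]
0.6 [ 0.    0.56 -0.32]
0.75 [ 0.    0.6  -0.23]
0.9 [ 0.    0.63 -0.14]
1.05 [ 0.    0.64 -0.05]
1.2 [0.   0.64 0.05]
1.35 [0.   0.63 0.15]
```

```bash
python3 -m pendant '[{"tx":0,"ty":0.38,"tz":-0.41,"spin":0,"claw":1},{"tx":0,"ty":0.5,"tz":-0.4,"spin":0,"claw":1},{"tx":0,"ty":0.56,"tz":-0.32,"spin":0,"claw":1},{"tx":0,"ty":0.6,"tz":-0.23,"spin":0,"claw":1},{"tx":0,"ty":0.63,"tz":-0.14,"spin":0,"claw":1}]'
python3 -m pendant '[{"tx":0,"ty":0.64,"tz":-0.05,"spin":0,"claw":1},{"tx":0,"ty":0.64,"tz":0.05,"spin":0,"claw":1},{"tx":0,"ty":0.63,"tz":0.15,"spin":0,"claw":1},{"tx":0,"ty":0.35,"tz":0.1,"spin":0,"claw":1},{"tx":0,"ty":0,"tz":0,"spin":0,"claw":1},{"tx":0,"ty":0,"tz":0,"spin":0,"claw":1}]'
```

```text
time_s: 6.95
tool_pos: [0.5487, 0.3022, 0.2407]
tool_rot: [-179.9, 0.0, 84.6]
force: [-5.2, 0.6, 3.5]
grip_width: 0.0095
grasp_force: 15.0
time_s: 7.7
tool_pos: [0.6577, 0.2924, 0.227]
tool_rot: [-179.5, 0.1, 84.7]
force: [-9.8, -0.3, 3.4]
grip_width: 0.0091
grasp_force: 14.8
```

```bash
python3 -m pendant '[{"tx":0,"ty":0,"tz":0,"spin":0,"claw":0.6},{"tx":0,"ty":0,"tz":0,"spin":0,"claw":0.6},{"tx":0,"ty":0,"tz":-0.6,"spin":0,"claw":0.6},{"tx":0,"ty":0,"tz":-0.8,"spin":0,"claw":0.6},{"tx":0,"ty":0,"tz":-0.6,"spin":0,"claw":0.4}]'
python3 - <<'E'
from h import *
o=env.get_obs();p=o['tool_pos'];y=o['tool_rot'][2];g=[.4805,-.2327,.2]
print(p,y,units(p,y,[.4805,-.2327,p[2]]),y-5.6)
E
```

```text
time_s: 8.32
tool_pos: [0.6629, 0.2902, 0.3291]
tool_rot: [179.9, -0.0, 84.4]
force: [0.0, 0.7, 0.1]
grip_width: 0.0389
grasp_force: 0.0
[0.6629 0.2902 0.3291] 84.44654131267582 (array([-10.76,  -2.62,  -0.  ]), 0) 78.84654131267582
```

```bash
python3 -m pendant '[{"tx":-0.9,"ty":-0.22,"tz":0,"spin":0,"claw":0},{"tx":-0.9,"ty":-0.22,"tz":0,"spin":0,"claw":0},{"tx":-0.9,"ty":-0.22,"tz":0,"spin":0,"claw":0},{"tx":-0.9,"ty":-0.22,"tz":0,"spin":0,"claw":0},{"tx":-0.9,"ty":-0.22,"tz":0,"spin":0,"claw":0},{"tx":-0.9,"ty":-0.22,"tz":0,"spin":0,"claw":0},{"tx":-0.9,"ty":-0.22,"tz":0,"spin":0,"claw":0},{"tx":-0.9,"ty":-0.22,"tz":0,"spin":0,"claw":0},{"tx":-0.9,"ty":-0.22,"tz":0,"spin":0,"claw":0}]' >/dev/null
python3 -m pendant '[{"tx":-0.9,"ty":-0.22,"tz":0,"spin":0,"claw":0},{"tx":-0.9,"ty":-0.22,"tz":0,"spin":0,"claw":0},{"tx":-0.86,"ty":-0.2,"tz":0,"spin":0,"claw":0},{"tx":0,"ty":0,"tz":0,"spin":1,"claw":0},{"tx":0,"ty":0,"tz":0,"spin":1,"claw":0},{"tx":0,"ty":0,"tz":0,"spin":1,"claw":0},{"tx":0,"ty":0,"tz":0,"spin":1,"claw":0},{"tx":0,"ty":0,"tz":0,"spin":1,"claw":0},{"tx":0,"ty":0,"tz":0,"spin":1,"claw":0}]' >/dev/null
python3 -m pendant '[{"tx":0,"ty":0,"tz":0.5,"spin":1,"claw":0},{"tx":0,"ty":0,"tz":0.5,"spin":1,"claw":0},{"tx":0,"ty":0,"tz":0.5,"spin":1,"claw":0},{"tx":0,"ty":0,"tz":0.5,"spin":1,"claw":0},{"tx":0,"ty":0,"tz":0,"spin":1,"claw":0},{"tx":0,"ty":0,"tz":0,"spin":1,"claw":0},{"tx":0,"ty":0,"tz":0,"spin":1,"claw":0},{"tx":0,"ty":0,"tz":0,"spin":1,"claw":0},{"tx":0,"ty":0,"tz":0,"spin":1,"claw":0},{"tx":0,"ty":0,"tz":0,"spin":1,"claw":0}]' >/dev/null
python3 -m pendant '[{"tx":0,"ty":0,"tz":0.3,"spin":1,"claw":0},{"tx":0,"ty":0,"tz":0.3,"spin":1,"claw":0},{"tx":0,"ty":0,"tz":0.3,"spin":1,"claw":0},{"tx":0,"ty":0,"tz":0.3,"spin":0.7,"claw":0},{"tx":0,"ty":0,"tz":0,"spin":0,"claw":0}]'
python3 - <<'E'
from h import *
o=env.get_obs();p=o['tool_pos'];y=o['tool_rot'][2]
print(p,units(p,y,[.4805,-.2327,.021],5.6))
cv2.imwrite('pics/a2.png',np.vstack([cams.read_camera('scene')[120:480,200:600],cams.read_camera('top')[150:390,200:600]])[:,:,::-1])
E
```

```text
time_s: 12.45
tool_pos: [0.4796, -0.2327, 0.1663]
tool_rot: [-180.0, 0.1, 5.7]
force: [-0.1, -0.1, 0.1]
grip_width: 0.0869
grasp_force: 0.0
[ 0.4796 -0.2327  0.1663] (array([0.02, 0.  , 2.91]), np.float64(0.03))
```

View pics/a2.png

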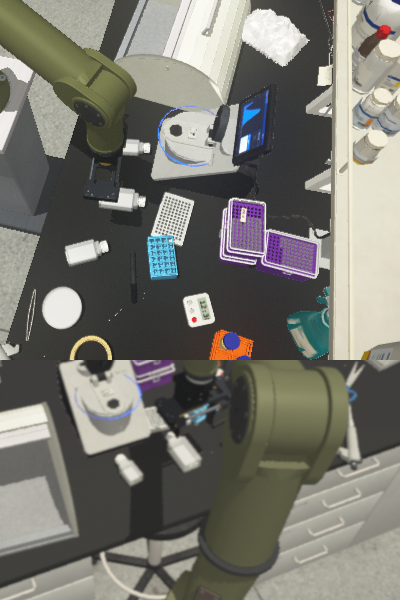

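The shutter is open. The large flask is still at scene (321,318), under the gripper, and the other two are unmoved. Descend, grip lightly near the tail, and lift so that the cap end stays on the bench.

```bash
python3 -m pendant '[{"tx":0,"ty":0,"tz":0.6,"spin":0,"claw":0},{"tx":0,"ty":0,"tz":0.6,"spin":0,"claw":0},{"tx":0,"ty":0,"tz":0.6,"spin":0,"claw":0},{"tx":0,"ty":0,"tz":0.6,"spin":0,"claw":0},{"tx":0,"ty":0,"tz":0.3,"spin":0,"claw":0},{"tx":0,"ty":0,"tz":0.2,"spin":0,"claw":0},{"tx":0,"ty":0,"tz":0,"spin":0,"claw":0}]'
python3 -m pendant '[{"tx":0,"ty":0,"tz":0,"spin":0,"claw":1},{"tx":0,"ty":0,"tz":0,"spin":0,"claw":1},{"tx":0,"ty":0,"tz":0,"spin":0,"claw":1},{"tx":0,"ty":0,"tz":0,"spin":0,"claw":1},{"tx":0,"ty":0,"tz":0,"spin":0,"claw":1}]' 4
python3 -m pendant '[{"tx":0.05,"ty":0,"tz":-0.2,"spin":0,"claw":1},{"tx":0.05,"ty":0,"tz":-0.2,"spin":0,"claw":1},{"tx":0.1,"ty":0,"tz":-0.2,"spin":0,"claw":1},{"tx":0.1,"ty":0,"tz":-0.2,"spin":0,"claw":1},{"tx":0,"ty":0,"tz":0,"spin":0,"claw":1},{"tx":0,"ty":0,"tz":0,"spin":0,"claw":1}]'
python3 - <<'E'
from h import *
cv2.imwrite('pics/a3.png',np.hstack([cv2.resize(cams.read_camera('scene')[270:350,270:370],(400,320)),cv2.resize(cams.read_camera('top')[190:270,330:430],(400,320))])[:,:,::-1])
E
```

```text
time_s: 13.42
tool_pos: [0.4804, -0.2325, 0.0222]
tool_rot: [180.0, -0.0, 5.7]
force: [-0.2, 0.2, 0.4]
grip_width: 0.0869
grasp_force: 0.0
time_s: 14.05
tool_pos: [0.4804, -0.233, 0.0224]
tool_rot: [179.9, -0.0, 5.7]
force: [-0.4, -1.5, 1.2]
grip_width: 0.0543
grasp_force: 4.0
time_s: 14.8
tool_pos: [0.4953, -0.231, 0.0621]
tool_rot: [180.0, -0.0, 5.7]
force: [0.5, -0.2, -1.9]
grip_width: 0.0536
grasp_force: 4.0
```

View pics/a3.png

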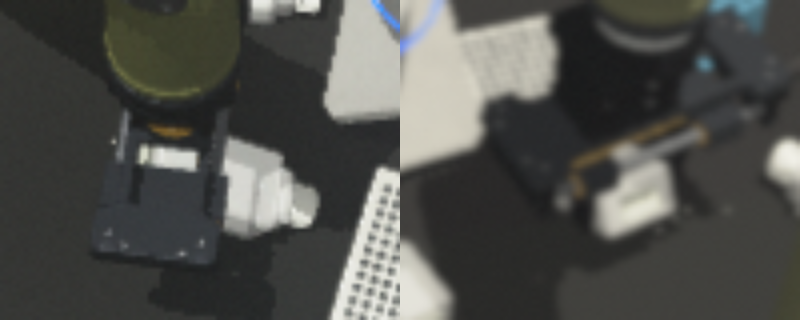

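```bash
cat >> h.py <<'E'
def flaskpt(tcp,yaw,a,gz,th,pt): 
    "world of flask point pt(x,z) gripped at (a,gz), leaned cap-down th deg"
    dx,dz=pt[0]-a,pt[1]-gz;t=np.radians(th);c,s=np.cos(t),np.sin(t)
    X,Z=c*dx+s*dz,-s*dx+c*dz; y=np.radians(yaw)
    return np.array([tcp[0]+X*np.cos(y),tcp[1]+X*np.sin(y),tcp[2]+.002+Z])
E
python3 - <<'E'
from h import *
o=env.get_obs();p=o['tool_pos'];y=o['tool_rot'][2]
for th in(0,15,25,30,33):
    q=flaskpt(p,y,-.022,.024,th,(.076,.019)); print(th,q,proj('scene',q),'low',flaskpt(p,y,-.022,.024,th,(.076,.006))[2],'tailtop',proj('top',flaskpt(p,y,-.022,.024,th,(-.046,.038))),proj('top',flaskpt(p,y,-.022,.024,th,(-.046,.0))))
E
```

```text
0 [ 0.5924 -0.2212  0.0588] [350.7512 316.223 ] low 0.04576603320112982 tailtop [391.1228 238.3405] [389.8079 247.4204]
15 [ 0.5878 -0.2216  0.0336] [348.4005 319.4047] low 0.021015101907879558 tailtop [390.4161 235.7792] [391.1316 247.1714]
25 [ 0.5812 -0.2223  0.0178] [345.5693 321.1646] low 0.0060359033838815745 tailtop [389.7628 234.0488] [391.8248 246.5574]
30 [ 0.5769 -0.2227  0.0104] [343.8146 321.9204] low -0.0008224240669900684 tailtop [389.3888 233.1976] [392.1054 246.1205]
33 [ 0.574  -0.223   0.0062] [342.662  322.3318] low -0.0047046624533604725 tailtop [389.1509 232.6953] [392.2513 245.8184]
```

```bash
python3 -m pendant '[{"tx":0.15,"ty":0,"tz":-0.15,"spin":0,"claw":1},{"tx":0.2,"ty":0,"tz":-0.15,"spin":0,"claw":1},{"tx":0,"ty":0,"tz":0,"spin":0,"claw":1},{"tx":0,"ty":0,"tz":0,"spin":0,"claw":1}]'
python3 -m pendant '[{"tx":0,"ty":0,"tz":0,"spin":0,"claw":1},{"tx":0,"ty":0,"tz":0,"spin":0,"claw":1},{"tx":0,"ty":0,"tz":-0.3,"spin":0,"claw":1},{"tx":0,"ty":0,"tz":-0.5,"spin":0,"claw":1},{"tx":0,"ty":0,"tz":-0.7,"spin":0,"claw":1},{"tx":0,"ty":0,"tz":0,"spin":0,"claw":1}]' 50
python3 - <<'E'
from h import *
o=env.get_obs();p=o['tool_pos'];y=o['tool_rot'][2]
a=cams.read_camera('scene')[265:345,270:370];b=cams.read_camera('top')[170:250,340:440]
cv2.imwrite('pics/a4.png',np.hstack([cv2.resize(a,(400,320)),cv2.resize(b,(400,320))])[:,:,::-1])
for A in(-.022,-.012):
  for th in(35,40,45,50):
    q=flaskpt(p,y,A,.024,th,(.076,.019)); print(A,th,'tip scene',(proj('scene',q)-(270,265))*4,'shoulder',(proj('scene',flaskpt(p,y,A,.024,th,(.046,.038)))-(270,265))*4,'tailtop/bot top',(proj('top',flaskpt(p,y,A,.024,th,(-.046,.038)))-(340,170))*4+(400,0),(proj('top',flaskpt(p,y,A,.024,th,(-.046,.0)))-(340,170))*4+(400,0))
E
```

```text
time_s: 15.4
tool_pos: [0.5129, -0.229, 0.0771]
tool_rot: [180.0, -0.0, 5.7]
force: [0.2, 0.5, -1.6]
grip_width: 0.0541
grasp_force: 4.0
time_s: 16.15
tool_pos: [0.5145, -0.23, 0.1557]
tool_rot: [179.8, -0.3, 5.7]
force: [0.2, -0.6, -2.5]
grip_width: 0.0539
grasp_force: 50.0
-0.022 35 tip scene [325.0543 184.5186] shoulder [306.3382 162.3706] tailtop/bot top [594.1815 130.4103] [608.2122 186.8139]
-0.022 40 tip scene [315.6663 187.2133] shoulder [301.5929 165.1655] tailtop/bot top [592.4005 127.081 ] [608.9793 184.0934]
-0.022 45 tip scene [305.5605 189.4867] shoulder [296.1623 167.6955] tailtop/bot top [590.5324 123.9014] [609.5329 181.0689]
-0.022 50 tip scene [294.8123 191.33  ] shoulder [290.0926 169.9461] tailtop/bot top [588.5924 120.8968] [609.8672 177.7628]
-0.012 35 tip scene [312.6452 179.5973] shoulder [293.5559 157.2429] tailtop/bot top [602.0307 132.5459] [616.087  189.3125]
-0.012 40 tip scene [304.181  182.0271] shoulder [289.7578 159.751 ] tailtop/bot top [599.8787 127.8709] [616.5237 185.275 ]
-0.012 45 tip scene [295.0613 184.0765] shoulder [285.3474 162.0382] tailtop/bot top [597.5803 123.3404] [616.6856 180.9162]
-0.012 50 tip scene [285.3543 185.7365] shoulder [280.3626 164.0907] tailtop/bot top [595.1545 118.9914] [616.5698 176.2695]
```

View pics/a4.png

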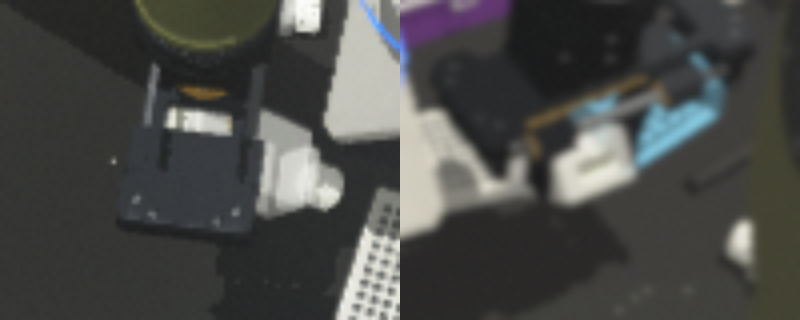

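The cap end sits at crop (328,189), which with the contact height gives a lean of about 38–42°, near the lower limit. I'll lower it to TCP z = 0.085, loosen so the cap sags onto the bench at about 45–48°, and clamp again.

```bash
python3 -m pendant '[{"tx":0,"ty":0,"tz":0.6,"spin":0,"claw":1},{"tx":0,"ty":0,"tz":0.5,"spin":0,"claw":1},{"tx":0,"ty":0,"tz":0.31,"spin":0,"claw":1},{"tx":0,"ty":0,"tz":0,"spin":0,"claw":1}]' 
python3 -m pendant '[{"tx":0,"ty":0,"tz":0,"spin":0,"claw":1},{"tx":0,"ty":0,"tz":0,"spin":0,"claw":1},{"tx":0,"ty":0,"tz":0,"spin":0,"claw":1}]' 4
python3 -m pendant '[{"tx":0,"ty":0,"tz":0,"spin":0,"claw":1},{"tx":0,"ty":0,"tz":0,"spin":0,"claw":1},{"tx":0,"ty":0,"tz":-0.3,"spin":0,"claw":1},{"tx":0,"ty":0,"tz":-0.5,"spin":0,"claw":1},{"tx":0,"ty":0,"tz":-0.6,"spin":0,"claw":1},{"tx":0,"ty":0,"tz":0,"spin":0,"claw":1}]' 50
python3 - <<'E'
from h import *
o=env.get_obs();p=o['tool_pos'];y=o['tool_rot'][2]
a=cams.read_camera('scene')[265:345,270:370];b=cams.read_camera('top')[170:250,340:440]
cv2.imwrite('pics/a5.png',np.hstack([cv2.resize(a,(400,320)),cv2.resize(b,(400,320))])[:,:,::-1])
for A in(-.03,-.022):
  for th in(35,40,45,50):
    q=flaskpt(p,y,A,.024,th,(.076,.019)); print(A,th,'tip',(proj('scene',q)-(270,265))*4,'shoulder',(proj('scene',flaskpt(p,y,A,.024,th,(.046,.038)))-(270,265))*4)
E
```

```text
time_s: 16.75
tool_pos: [0.5113, -0.2286, 0.0798]
tool_rot: [-179.9, 0.2, 5.7]
force: [0.6, -0.9, -2.1]
grip_width: 0.0533
grasp_force: 50.0
time_s: 17.12
tool_pos: [0.513, -0.2294, 0.0823]
tool_rot: [179.9, -0.1, 5.7]
force: [0.9, -0.6, -1.7]
grip_width: 0.054
grasp_force: 4.0
time_s: 17.88
tool_pos: [0.5145, -0.2298, 0.1548]
tool_rot: [179.8, -0.3, 5.7]
force: [-0.2, -0.4, -3.7]
grip_width: 0.0535
grasp_force: 50.0
-0.03 35 tip [334.9103 188.6132] shoulder [316.5029 166.6536]
-0.03 40 tip [324.7876 191.5129] shoulder [311.0003 169.6699]
-0.03 45 tip [313.8999 193.9596] shoulder [304.7571 172.3867]
-0.03 50 tip [302.3283 195.9445] shoulder [297.8262 174.7891]
-0.022 35 tip [325.059  184.7087] shoulder [306.3571 162.5862]
-0.022 40 tip [315.6779 187.4019] shoulder [301.6152 165.3788]
-0.022 45 tip [305.5794 189.6744] shoulder [296.1886 167.9069]
-0.022 50 tip [294.8389 191.5174] shoulder [290.1233 170.156 ]
```

View pics/a5.png

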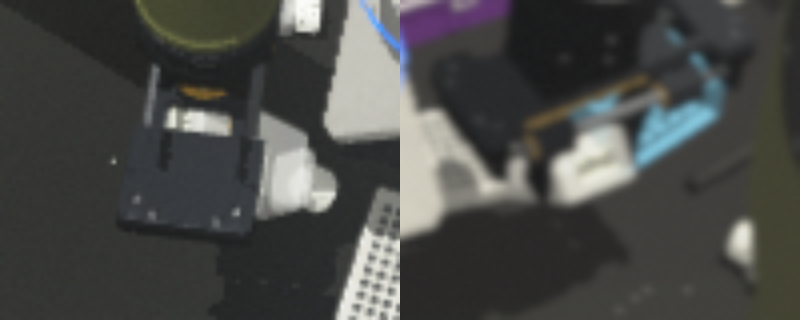

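The cap moved about 9 px inward, so the lean is about 42–46°. Hold for two seconds, then lower it back to level.

```bash
python3 -m pendant '[{"tx":0,"ty":0,"tz":0,"spin":0,"claw":1},{"tx":0,"ty":0,"tz":0,"spin":0,"claw":1},{"tx":0,"ty":0,"tz":0,"spin":0,"claw":1},{"tx":0,"ty":0,"tz":0,"spin":0,"claw":1},{"tx":0,"ty":0,"tz":0,"spin":0,"claw":1},{"tx":0,"ty":0,"tz":0,"spin":0,"claw":1},{"tx":0,"ty":0,"tz":0,"spin":0,"claw":1},{"tx":0,"ty":0,"tz":0,"spin":0,"claw":1},{"tx":0,"ty":0,"tz":0,"spin":0,"claw":1}]' >/dev/null
python3 -m pendant '[{"tx":0,"ty":0,"tz":0,"spin":0,"claw":1},{"tx":0,"ty":0,"tz":0,"spin":0,"claw":1},{"tx":0,"ty":0,"tz":0,"spin":0,"claw":1},{"tx":0,"ty":0,"tz":0,"spin":0,"claw":1},{"tx":0,"ty":0,"tz":0,"spin":0,"claw":1},{"tx":0,"ty":0,"tz":0,"spin":0,"claw":1},{"tx":0,"ty":0,"tz":0,"spin":0,"claw":1},{"tx":0,"ty":0,"tz":0,"spin":0,"claw":1}]'
python3 -m pendant '[{"tx":0,"ty":0,"tz":0.6,"spin":0,"claw":1},{"tx":0,"ty":0,"tz":0.5,"spin":0,"claw":1},{"tx":0,"ty":0,"tz":0.28,"spin":0,"claw":1},{"tx":0,"ty":0,"tz":0,"spin":0,"claw":1}]' 
python3 -m pendant '[{"tx":0,"ty":0,"tz":0,"spin":0,"claw":1},{"tx":-0.24,"ty":0,"tz":0.2,"spin":0,"claw":1},{"tx":-0.2,"ty":0,"tz":0.2,"spin":0,"claw":1},{"tx":-0.14,"ty":0,"tz":0.2,"spin":0,"claw":1},{"tx":-0.1,"ty":0,"tz":0.2,"spin":0,"claw":1},{"tx":-0.07,"ty":0,"tz":0.2,"spin":0,"claw":1},{"tx":-0.04,"ty":0,"tz":0.2,"spin":0,"claw":1},{"tx":0,"ty":0,"tz":0,"spin":0,"claw":1}]' 5
python3 -m pendant '[{"tx":0,"ty":0,"tz":0,"spin":0,"claw":0.2},{"tx":0,"ty":0,"tz":0,"spin":0,"claw":0.2},{"tx":0,"ty":0,"tz":0,"spin":0,"claw":0.2}]'
```

```text
time_s: 20.1
tool_pos: [0.5126, -0.2292, 0.1515]
tool_rot: [180.0, -0.0, 5.7]
force: [-0.2, -0.2, -2.6]
grip_width: 0.0536
grasp_force: 50.0
time_s: 20.6
tool_pos: [0.5125, -0.2291, 0.0823]
tool_rot: [-180.0, 0.0, 5.7]
force: [-0.2, -0.2, -1.6]
grip_width: 0.0537
grasp_force: 50.0
time_s: 21.6
tool_pos: [0.4733, -0.2329, 0.0219]
tool_rot: [-180.0, 0.0, 5.7]
force: [0.2, 0.7, -1.8]
grip_width: 0.0541
grasp_force: 5.0
time_s: 21.98
tool_pos: [0.4735, -0.2331, 0.0228]
tool_rot: [180.0, -0.0, 5.7]
force: [-0.2, -1.0, 0.3]
grip_width: 0.0679
grasp_force: 0.0
```

```bash
cat >> h.py <<'E'
def capend(z,x0,y0,x1,y1,thr=110):
    o=env.get_obs();p=o['tool_pos'];yw=np.radians(o['tool_rot'][2]);u=np.array([np.cos(yw),np.sin(yw)])
    g=cams.read_camera('scene')[y0:y1,x0:x1].min(2)
    k=max(cv2.findContours((g>thr).astype('u1'),0,1)[0],key=cv2.contourArea)[:,0]+(x0,y0)
    P=np.array([plane('scene',q,z)[:2] for q in k])-p[:2]; a=P@u; b=P@[-u[1],u[0]]; far=b[a>a.max()-.008]
    return 'cap end ahead of tool',a.max(),'lateral there',far.mean(),'col/row range',k.min(0),k.max(0)
E
python3 - <<'E'
from h import *
print(capend(.019,300,290,352,340))
E
```

```text
('cap end ahead of tool', np.float64(0.1001729913502175), 'lateral there', np.float64(0.0020338659985478787), 'col/row range', array([316, 306]), array([343, 328]))
```

```bash
python3 -m pendant '[{"tx":0.2,"ty":0,"tz":0,"spin":0,"claw":0.2},{"tx":0.17,"ty":0,"tz":0,"spin":0,"claw":0.2},{"tx":0,"ty":0,"tz":0,"spin":0,"claw":1},{"tx":0,"ty":0,"tz":0,"spin":0,"claw":1},{"tx":0,"ty":0,"tz":0,"spin":0,"claw":1},{"tx":0,"ty":0,"tz":0,"spin":0,"claw":1}]' 45
python3 -m pendant '[{"tx":0,"ty":0,"tz":-0.4,"spin":0,"claw":1},{"tx":0,"ty":0,"tz":-0.8,"spin":0,"claw":1},{"tx":0,"ty":0,"tz":-0.8,"spin":0,"claw":1},{"tx":0,"ty":0,"tz":-0.8,"spin":0,"claw":1},{"tx":0,"ty":0,"tz":-0.8,"spin":0,"claw":1},{"tx":0,"ty":0,"tz":-0.8,"spin":0,"claw":1},{"tx":0,"ty":0,"tz":-0.8,"spin":0,"claw":1},{"tx":0,"ty":0,"tz":0,"spin":0,"claw":1}]'
python3 - <<'E'
from h import *
o=env.get_obs();p=o['tool_pos'];y=o['tool_rot'][2];d=store(-.072,.075,p[2]);print(d,units(p,y,d,174.5))
E
```

```text
time_s: 22.78
tool_pos: [0.4914, -0.2312, 0.0224]
tool_rot: [-180.0, 0.0, 5.7]
force: [0.6, 0.2, -0.4]
grip_width: 0.0534
grasp_force: 45.0
time_s: 23.78
tool_pos: [0.4933, -0.2314, 0.2871]
tool_rot: [179.7, -0.3, 5.7]
force: [-0.0, 0.2, -3.6]
grip_width: 0.0539
grasp_force: 45.0
[0.5185 0.3786 0.2871] (array([  1.72, -12.09,  -0.  ]), np.float64(-42.19))
```

```bash
python3 -m pendant '[{"tx":0.12,"ty":-0.86,"tz":0,"spin":0,"claw":1},{"tx":0.12,"ty":-0.86,"tz":0,"spin":0,"claw":1},{"tx":0.12,"ty":-0.86,"tz":0,"spin":0,"claw":1},{"tx":0.12,"ty":-0.86,"tz":0,"spin":0,"claw":1},{"tx":0.12,"ty":-0.86,"tz":0,"spin":0,"claw":1},{"tx":0.12,"ty":-0.86,"tz":0,"spin":0,"claw":1},{"tx":0.12,"ty":-0.86,"tz":0,"spin":0,"claw":1}]' > /dev/null
python3 -m pendant '[{"tx":0.12,"ty":-0.86,"tz":0,"spin":0,"claw":1},{"tx":0.12,"ty":-0.86,"tz":0,"spin":0,"claw":1},{"tx":0.12,"ty":-0.86,"tz":0,"spin":0,"claw":1},{"tx":0.12,"ty":-0.86,"tz":0,"spin":0,"claw":1},{"tx":0.12,"ty":-0.86,"tz":0,"spin":0,"claw":1},{"tx":0.12,"ty":-0.86,"tz":0,"spin":0,"claw":1},{"tx":0.12,"ty":-0.86,"tz":0,"spin":0,"claw":1}]'
python3 -m pendant '[{"tx":0,"ty":0,"tz":0,"spin":-1,"claw":1},{"tx":0,"ty":0,"tz":0,"spin":-1,"claw":1},{"tx":0,"ty":0,"tz":0,"spin":-1,"claw":1},{"tx":0,"ty":0,"tz":0,"spin":-1,"claw":1},{"tx":0,"ty":0,"tz":0,"spin":-1,"claw":1},{"tx":0,"ty":0,"tz":0,"spin":-1,"claw":1},{"tx":0,"ty":0,"tz":0,"spin":-1,"claw":1},{"tx":0,"ty":0,"tz":0,"spin":-1,"claw":1},{"tx":0,"ty":0,"tz":0,"spin":-1,"claw":1},{"tx":0,"ty":0,"tz":0,"spin":-1,"claw":1}]' > /dev/null
python3 -m pendant '[{"tx":0,"ty":0,"tz":0,"spin":-1,"claw":1},{"tx":0,"ty":0,"tz":0,"spin":-1,"claw":1},{"tx":0,"ty":0,"tz":0,"spin":-1,"claw":1},{"tx":0,"ty":0,"tz":0,"spin":-1,"claw":1},{"tx":0,"ty":0,"tz":0,"spin":-1,"claw":1},{"tx":0,"ty":0,"tz":0,"spin":-1,"claw":1},{"tx":0,"ty":0,"tz":0,"spin":-1,"claw":1},{"tx":0,"ty":0,"tz":0,"spin":-1,"claw":1},{"tx":0,"ty":0,"tz":0,"spin":-1,"claw":1},{"tx":0,"ty":0,"tz":0,"spin":-1,"claw":1}]' > /dev/null
python3 -m pendant '[{"tx":0,"ty":0,"tz":0,"spin":-1,"claw":1},{"tx":0,"ty":0,"tz":0,"spin":-1,"claw":1},{"tx":0,"ty":0,"tz":0,"spin":-1,"claw":1},{"tx":0,"ty":0,"tz":0,"spin":-1,"claw":1},{"tx":0,"ty":0,"tz":0,"spin":-1,"claw":1},{"tx":0,"ty":0,"tz":0,"spin":-1,"claw":1},{"tx":0,"ty":0,"tz":0,"spin":-1,"claw":1},{"tx":0,"ty":0,"tz":0,"spin":-1,"claw":1},{"tx":0,"ty":0,"tz":0,"spin":-1,"claw":1},{"tx":0,"ty":0,"tz":0,"spin":-1,"claw":1}]' > /dev/null
python3 -m pendant '[{"tx":0,"ty":0,"tz":0,"spin":-1,"claw":1},{"tx":0,"ty":0,"tz":0,"spin":-1,"claw":1},{"tx":0,"ty":0,"tz":0,"spin":-1,"claw":1},{"tx":0,"ty":0,"tz":0,"spin":-1,"claw":1},{"tx":0,"ty":0,"tz":0,"spin":-1,"claw":1},{"tx":0,"ty":0,"tz":0,"spin":-1,"claw":1},{"tx":0,"ty":0,"tz":0,"spin":-1,"claw":1},{"tx":0,"ty":0,"tz":0,"spin":-1,"claw":1},{"tx":0,"ty":0,"tz":0,"spin":-1,"claw":1},{"tx":0,"ty":0,"tz":0,"spin":-1,"claw":1}]' > /dev/null
python3 -m pendant '[{"tx":0,"ty":0,"tz":0,"spin":-1,"claw":1},{"tx":0,"ty":0,"tz":0,"spin":-1,"claw":1},{"tx":0,"ty":0,"tz":0,"spin":-0.2,"claw":1},{"tx":0,"ty":0,"tz":0,"spin":0,"claw":1}]'
python3 - <<'E'
from h import *
o=env.get_obs();p=o['tool_pos'];y=o['tool_rot'][2];d=store(-.072,.075,p[2]);print(o['qpos'],units(p,y,d,174.5))
cv2.imwrite('pics/a6.png',np.hstack([cams.read_camera('scene')[60:320,250:500],cams.read_camera('top')[150:410,60:310]])[:,:,::-1])
E
```

```text
time_s: 25.52
tool_pos: [0.5147, 0.3767, 0.2812]
tool_rot: [179.9, 0.1, 5.7]
force: [0.5, -0.0, -1.8]
grip_width: 0.0537
grasp_force: 45.0
time_s: 31.02
tool_pos: [0.5151, 0.3758, 0.282]
tool_rot: [-179.9, -0.0, 174.5]
force: [0.1, -0.0, -1.5]
grip_width: 0.0535
grasp_force: 45.0
[ 11.9698  35.9757 -77.5875  79.537   35.0201  91.3614  22.5765] (array([-0.06,  0.06,  0.  ]), np.float64(-0.01))
```

View pics/a6.png

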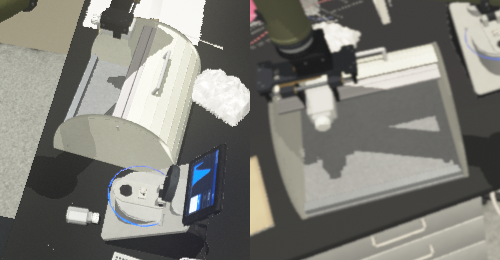

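The flask is level over the left part of the open store, cap towards the front (top crop (320,125)). Descend.

```bash
python3 -m pendant '[{"tx":-0.06,"ty":0.06,"tz":0.5,"spin":0,"claw":1},{"tx":0,"ty":0,"tz":0.6,"spin":0,"claw":1},{"tx":0,"ty":0,"tz":0.6,"spin":0,"claw":1},{"tx":0,"ty":0,"tz":0.6,"spin":0,"claw":1},{"tx":0,"ty":0,"tz":0.6,"spin":0,"claw":1},{"tx":0,"ty":0,"tz":0.6,"spin":0,"claw":1},{"tx":0,"ty":0,"tz":0.5,"spin":0,"claw":1},{"tx":0,"ty":0,"tz":0,"spin":0,"claw":1}]'
python3 -m pendant '[{"tx":0,"ty":0,"tz":0.3,"spin":0,"claw":1},{"tx":0,"ty":0,"tz":0.3,"spin":0,"claw":1},{"tx":0,"ty":0,"tz":0.2,"spin":0,"claw":1},{"tx":0,"ty":0,"tz":0,"spin":0,"claw":1}]'
```

```text
time_s: 32.12
tool_pos: [0.5177, 0.3777, 0.0804]
tool_rot: [-179.8, -0.2, 174.5]
force: [0.1, 0.8, -3.3]
grip_width: 0.0537
grasp_force: 45.0
time_s: 32.62
tool_pos: [0.5181, 0.3783, 0.0415]
tool_rot: [-179.9, -0.1, 174.5]
force: [0.3, 0.3, -1.9]
grip_width: 0.0534
grasp_force: 45.0
```

```bash
python3 -m pendant '[{"tx":0,"ty":0,"tz":0.12,"spin":0,"claw":1},{"tx":0,"ty":0,"tz":0.08,"spin":0,"claw":1},{"tx":0,"ty":0,"tz":0,"spin":0,"claw":1}]' 10
python3 -m pendant '[{"tx":0,"ty":0,"tz":0,"spin":0,"claw":0.25},{"tx":0,"ty":0,"tz":0,"spin":0,"claw":0.25},{"tx":0,"ty":0,"tz":0,"spin":0,"claw":0.25}]'
python3 -m pendant '[{"tx":0,"ty":0,"tz":-0.4,"spin":0,"claw":0.25},{"tx":0,"ty":0,"tz":-0.8,"spin":0,"claw":0.25},{"tx":0,"ty":0,"tz":-0.8,"spin":0,"claw":0.25},{"tx":0,"ty":0,"tz":-0.8,"spin":0,"claw":0.25},{"tx":0,"ty":0,"tz":-0.8,"spin":0,"claw":0.25},{"tx":0,"ty":0,"tz":-0.8,"spin":0,"claw":0.25},{"tx":0,"ty":0,"tz":-0.8,"spin":0,"claw":0.25},{"tx":0,"ty":0,"tz":0,"spin":0,"claw":0}]'
python3 - <<'E'
from h import *
o=env.get_obs();p=o['tool_pos'];y=o['tool_rot'][2];print(units(p,y,[.43,-.40,p[2]],28))
cv2.imwrite('pics/a7.png',cv2.resize(np.hstack([cams.read_camera('scene')[60:400,250:450],cams.read_camera('top')[150:490,60:260]])[:,:,::-1],(800,660))[:600])
E
```

```text
time_s: 33.0
tool_pos: [0.5184, 0.3787, 0.0322]
tool_rot: [-180.0, -0.0, 174.5]
force: [0.1, -0.5, -2.5]
grip_width: 0.054
grasp_force: 10.0
time_s: 33.38
tool_pos: [0.5187, 0.379, 0.0329]
tool_rot: [180.0, 0.0, 174.5]
force: [-0.2, -0.3, -0.4]
grip_width: 0.0646
grasp_force: 0.0
time_s: 34.38
tool_pos: [0.5184, 0.3808, 0.2978]
tool_rot: [179.7, 0.3, 174.6]
force: [-0.1, -0.2, 0.1]
grip_width: 0.07
grasp_force: 0.0
(array([  0.28, -15.71,  -0.  ]), np.float64(36.64))Traceback (most recent call last):
  File "<stdin>", line 3, in <module>
    return _nx.concatenate(arrs, 1, dtype=dtype, casting=casting)
           ~~~~~~~~~~~~~~~^^^^^^^^^^^^^^^^^^^^^^^^^^^^^^^^^^^^^^^
ValueError: all the input array dimensions except for the concatenation axis must match exactly, but along dimension 0, the array at index 0 has size 340 and the array at index 1 has size 330
```

```bash
python3 -m pendant '[{"tx":0.02,"ty":-0.9,"tz":0,"spin":0,"claw":0},{"tx":0.02,"ty":-0.9,"tz":0,"spin":0,"claw":0},{"tx":0.02,"ty":-0.9,"tz":0,"spin":0,"claw":0},{"tx":0.02,"ty":-0.9,"tz":0,"spin":0,"claw":0},{"tx":0.02,"ty":-0.9,"tz":0,"spin":0,"claw":0},{"tx":0.02,"ty":-0.9,"tz":0,"spin":0,"claw":0},{"tx":0.02,"ty":-0.9,"tz":0,"spin":0,"claw":0},{"tx":0.02,"ty":-0.9,"tz":0,"spin":0,"claw":0},{"tx":0.02,"ty":-0.9,"tz":0,"spin":0,"claw":0},{"tx":0.02,"ty":-0.9,"tz":0,"spin":0,"claw":0}]'
python3 -m pendant '[{"tx":0,"ty":0,"tz":0,"spin":1,"claw":0},{"tx":0,"ty":0,"tz":0,"spin":1,"claw":0},{"tx":0,"ty":0,"tz":0,"spin":1,"claw":0},{"tx":0,"ty":0,"tz":0,"spin":1,"claw":0},{"tx":0,"ty":0,"tz":0,"spin":1,"claw":0},{"tx":0,"ty":0,"tz":0,"spin":1,"claw":0},{"tx":0,"ty":0,"tz":0,"spin":1,"claw":0},{"tx":0,"ty":0,"tz":0,"spin":1,"claw":0},{"tx":0,"ty":0,"tz":0,"spin":1,"claw":0},{"tx":0,"ty":0,"tz":0,"spin":1,"claw":0}]' >/dev/null
python3 -m pendant '[{"tx":0,"ty":0,"tz":0,"spin":1,"claw":0},{"tx":0,"ty":0,"tz":0,"spin":1,"claw":0},{"tx":0,"ty":0,"tz":0,"spin":1,"claw":0},{"tx":0,"ty":0,"tz":0,"spin":1,"claw":0},{"tx":0,"ty":0,"tz":0,"spin":1,"claw":0},{"tx":0,"ty":0,"tz":0,"spin":1,"claw":0},{"tx":0,"ty":0,"tz":0,"spin":1,"claw":0},{"tx":0,"ty":0,"tz":0,"spin":1,"claw":0},{"tx":0,"ty":0,"tz":0,"spin":1,"claw":0},{"tx":0,"ty":0,"tz":0,"spin":1,"claw":0}]' >/dev/null
python3 -m pendant '[{"tx":0,"ty":0,"tz":0,"spin":1,"claw":0},{"tx":0,"ty":0,"tz":0,"spin":1,"claw":0},{"tx":0,"ty":0,"tz":0,"spin":1,"claw":0},{"tx":0,"ty":0,"tz":0,"spin":1,"claw":0},{"tx":0,"ty":0,"tz":0,"spin":1,"claw":0},{"tx":0,"ty":0,"tz":0,"spin":1,"claw":0},{"tx":0,"ty":0,"tz":0,"spin":1,"claw":0},{"tx":0,"ty":0,"tz":0,"spin":1,"claw":0},{"tx":0,"ty":0,"tz":0,"spin":1,"claw":0},{"tx":0,"ty":0,"tz":0,"spin":1,"claw":0}]' >/dev/null
python3 -m pendant '[{"tx":0,"ty":0,"tz":0,"spin":1,"claw":0},{"tx":0,"ty":0,"tz":0,"spin":1,"claw":0},{"tx":0,"ty":0,"tz":0,"spin":1,"claw":0},{"tx":0,"ty":0,"tz":0,"spin":1,"claw":0},{"tx":0,"ty":0,"tz":0,"spin":1,"claw":0},{"tx":0,"ty":0,"tz":0,"spin":1,"claw":0},{"tx":0,"ty":0,"tz":0,"spin":0.6,"claw":0}]'
cat >> h.py <<'E'
def flasks(y0=240,y1=400):
    s=cams.read_camera('scene')[:,:,::-1].copy(); g=s.min(2)
    m=np.zeros(g.shape,'u1');m[y0:y1,258:352]=(g>110)[y0:y1,258:352]
    for k in cv2.findContours(m,0,1)[0]:
        if not 250<cv2.contourArea(k)<1000: continue
        mm=np.zeros(g.shape,'u1');cv2.drawContours(mm,[k],-1,1,-1); y,x=np.nonzero(mm)
        P=np.array([plane('scene',q,.017)[:2] for q in zip(x,y)]);c=P.mean(0);w,v=np.linalg.eigh(np.cov(P.T));u=v[:,1]*np.sign(v[0,1]);pr=(P-c)@u
        mid=c+u*(pr.max()+pr.min())/2
        print('px',x.mean().round(),y.mean().round(),'origin',mid-.015*u,'yaw',np.degrees(np.arctan2(u[1],u[0])),'len',np.ptp(pr),'wid',np.ptp((P-c)@v[:,0]))
    return s
E
python3 - <<'E'
from h import *
s=flasks();t=cams.read_camera('top')[:,:,::-1]
cv2.imwrite('pics/a7.png',np.hstack([cv2.resize(s[60:400,250:450],(350,595)),cv2.resize(t[150:405,60:250],(443,595))]))
E
```

```text
time_s: 35.72
tool_pos: [0.4644, -0.0698, 0.2917]
tool_rot: [-179.9, -0.1, 174.5]
force: [-0.2, -0.5, 0.8]
grip_width: 0.0868
grasp_force: 0.0
time_s: 40.35
tool_pos: [0.4648, -0.068, 0.2915]
tool_rot: [-179.9, 0.1, 28.0]
force: [-0.2, -0.4, 0.5]
grip_width: 0.0874
grasp_force: 0.0
px 285.0 371.0 origin [ 0.4487 -0.3911] yaw 27.825961530519184 len 0.1086653132131899 wid 0.05134057515916962
px 331.0 275.0 origin [ 0.5025 -0.0996] yaw 3.9537616621616762 len 0.09179988854481315 wid 0.05066225091299567
px 265.0 256.0 origin [ 0.3142 -0.0742] yaw -82.37144302966153 len 0.12484963936160624 wid 0.05275353219396036
```

View pics/a7.png

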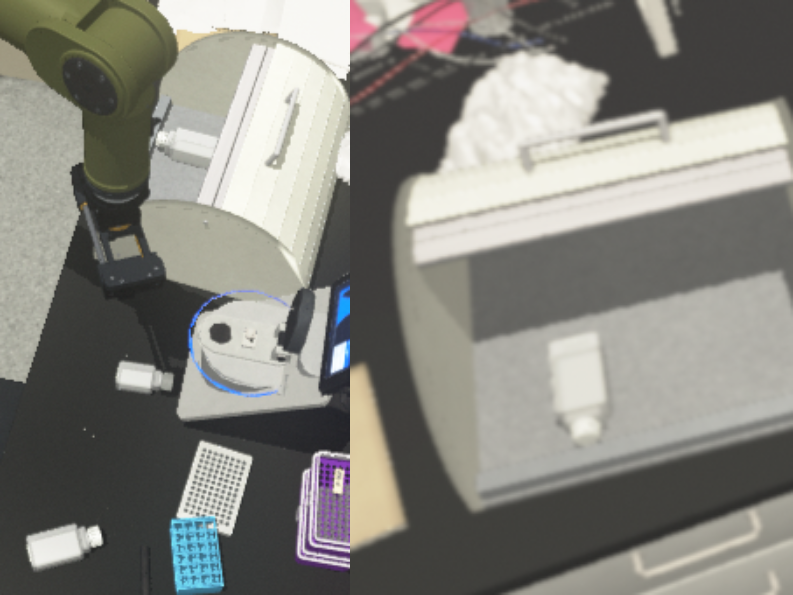

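The small flask was knocked, from y = −0.074 to −0.100 (now px (331,275)). The large flask lies flat at the left in the store, clear of the sill. The mid flask is unmoved at px (285,371).

```bash
python3 - <<'E'
from h import *
o=env.get_obs();p=o['tool_pos'];y=o['tool_rot'][2];print(units(p,y,[.4328,-.3995,.021],27.8))
E
```

```text
(array([-3.69,  5.55,  5.41]), np.float64(0.08))
```

```bash
python3 -m pendant '[{"tx":-0.46,"ty":0.69,"tz":0,"spin":0,"claw":0},{"tx":-0.46,"ty":0.69,"tz":0,"spin":0,"claw":0},{"tx":-0.46,"ty":0.69,"tz":0,"spin":0,"claw":0},{"tx":-0.46,"ty":0.69,"tz":0,"spin":0,"claw":0},{"tx":-0.46,"ty":0.69,"tz":0.5,"spin":0,"claw":0},{"tx":-0.46,"ty":0.69,"tz":0.5,"spin":0,"claw":0},{"tx":-0.46,"ty":0.69,"tz":0.5,"spin":0,"claw":0},{"tx":-0.46,"ty":0.69,"tz":0.5,"spin":0,"claw":0},{"tx":0,"ty":0,"tz":0,"spin":0,"claw":0}]'
python3 - <<'E'
from h import *
o=env.get_obs();p=o['tool_pos'];y=o['tool_rot'][2];print(units(p,y,[.4328,-.3995,.021],27.8))
E
```

```text
time_s: 41.58
tool_pos: [0.43, -0.4014, 0.1887]
tool_rot: [-179.7, 0.1, 27.8]
force: [-0.4, 1.0, 0.8]
grip_width: 0.0869
grasp_force: 0.0
(array([ 0.07, -0.01,  3.35]), np.float64(0.01))
```

```bash
python3 -m pendant '[{"tx":0.07,"ty":0,"tz":0.7,"spin":0,"claw":0},{"tx":0,"ty":0,"tz":0.7,"spin":0,"claw":0},{"tx":0,"ty":0,"tz":0.7,"spin":0,"claw":0},{"tx":0,"ty":0,"tz":0.7,"spin":0,"claw":0},{"tx":0,"ty":0,"tz":0.35,"spin":0,"claw":0},{"tx":0,"ty":0,"tz":0.2,"spin":0,"claw":0},{"tx":0,"ty":0,"tz":0,"spin":0,"claw":0}]'
python3 -m pendant '[{"tx":0,"ty":0,"tz":0,"spin":0,"claw":1},{"tx":0,"ty":0,"tz":0,"spin":0,"claw":1},{"tx":0,"ty":0,"tz":0,"spin":0,"claw":1},{"tx":0,"ty":0,"tz":0,"spin":0,"claw":1},{"tx":0,"ty":0,"tz":0,"spin":0,"claw":1}]' 4
python3 - <<'E'
from h import *
print(capend(.017,265,345,315,395))
E
```

```text
time_s: 42.45
tool_pos: [0.4367, -0.3966, 0.0253]
tool_rot: [180.0, -0.0, 28.1]
force: [-0.4, 0.3, 0.7]
grip_width: 0.0869
grasp_force: 0.0
time_s: 43.08
tool_pos: [0.4366, -0.3971, 0.0253]
tool_rot: [180.0, 0.0, 28.1]
force: [-0.4, -0.8, 1.0]
grip_width: 0.0482
grasp_force: 4.0
('cap end ahead of tool', np.float64(0.08218480243458126), 'lateral there', np.float64(0.0009080840072212548), 'col/row range', array([287, 358]), array([307, 377]))
```

```bash
python3 -m pendant '[{"tx":0,"ty":0,"tz":0,"spin":0,"claw":0.2},{"tx":0,"ty":0,"tz":0,"spin":0,"claw":0.2},{"tx":-0.2,"ty":0,"tz":0.09,"spin":0,"claw":0.2},{"tx":0,"ty":0,"tz":0,"spin":0,"claw":1},{"tx":0,"ty":0,"tz":0,"spin":0,"claw":1},{"tx":0,"ty":0,"tz":0,"spin":0,"claw":1},{"tx":0,"ty":0,"tz":0,"spin":0,"claw":1}]'
python3 -m pendant '[{"tx":0.04,"ty":0,"tz":-0.2,"spin":0,"claw":1},{"tx":0.07,"ty":0,"tz":-0.2,"spin":0,"claw":1},{"tx":0.11,"ty":0,"tz":-0.2,"spin":0,"claw":1},{"tx":0.17,"ty":0,"tz":-0.2,"spin":0,"claw":1},{"tx":0.24,"ty":0,"tz":-0.2,"spin":0,"claw":1},{"tx":0.17,"ty":0,"tz":-0.12,"spin":0,"claw":1},{"tx":0,"ty":0,"tz":0,"spin":0,"claw":1},{"tx":0,"ty":0,"tz":0,"spin":0,"claw":1}]'
python3 -m pendant '[{"tx":0,"ty":0,"tz":0,"spin":0,"claw":1},{"tx":0,"ty":0,"tz":0,"spin":0,"claw":1},{"tx":0,"ty":0,"tz":-0.3,"spin":0,"claw":1},{"tx":0,"ty":0,"tz":-0.5,"spin":0,"claw":1},{"tx":0,"ty":0,"tz":-0.6,"spin":0,"claw":1},{"tx":0,"ty":0,"tz":0,"spin":0,"claw":1}]' 50
python3 - <<'E'
from h import *
o=env.get_obs();p=o['tool_pos'];y=o['tool_rot'][2]
a=cams.read_camera('scene')[310:390,240:340];b=cams.read_camera('top')[160:240,410:510]
cv2.imwrite('pics/a8.png',np.hstack([cv2.resize(a,(400,320)),cv2.resize(b,(400,320))])[:,:,::-1])
for A in(-.028,-.02):
  for th in(0,30,37,45,52):
    q=flaskpt(p,y,A,.023,th,(.068,.017)); print(A,th,'tip',(proj('scene',q)-(240,310))*4,'sh',(proj('scene',flaskpt(p,y,A,.023,th,(.038,.034)))-(240,310))*4)
E
```

```text
time_s: 44.0
tool_pos: [0.4279, -0.4013, 0.0207]
tool_rot: [180.0, -0.0, 28.1]
force: [-0.4, 0.1, -0.4]
grip_width: 0.0481
grasp_force: 4.0
time_s: 45.0
tool_pos: [0.4624, -0.3826, 0.0761]
tool_rot: [-180.0, 0.1, 28.1]
force: [-0.8, -0.2, -1.7]
grip_width: 0.0481
grasp_force: 4.0
time_s: 45.75
tool_pos: [0.4648, -0.3833, 0.1498]
tool_rot: [179.7, -0.1, 28.1]
force: [0.2, 0.2, -1.6]
grip_width: 0.0474
grasp_force: 50.0
-0.028 0 tip [340.7199 141.4875] sh [290.4841 145.842 ]
-0.028 30 tip [314.0281 171.8838] sh [285.3942 164.9264]
-0.028 37 tip [302.6646 179.3384] sh [280.0489 170.0537]
-0.028 45 tip [287.7278 187.7745] sh [272.2313 176.0371]
-0.028 52 tip [273.1587 194.9836] sh [264.0204 181.3011]
-0.02 0 tip [327.4178 144.9894] sh [276.8962 149.4101]
-0.02 30 tip [302.8729 172.924 ] sh [273.8367 165.9653]
-0.02 37 tip [292.3927 179.7874] sh [269.3999 170.4721]
-0.02 45 tip [278.6056 187.5575] sh [262.7816 175.754 ]
-0.02 52 tip [265.15   194.1983] sh [255.7429 180.4187]
```

View pics/a8.png

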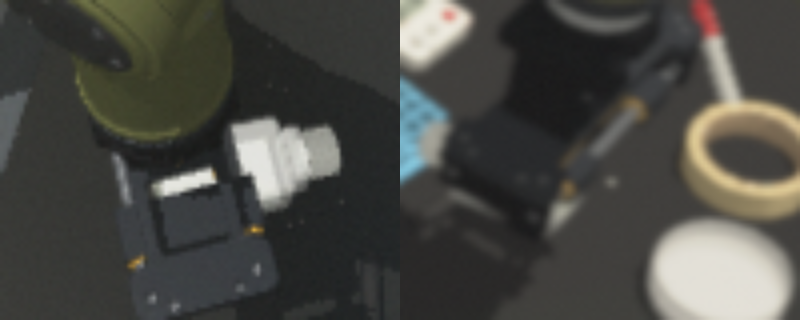

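The cap is at crop (330,152), so the lean is only about 10°: this lighter flask stuck between the pads. Lower it, drop to 3 N and shake it gently.

```bash
python3 -m pendant '[{"tx":0,"ty":0,"tz":0.6,"spin":0,"claw":1},{"tx":0,"ty":0,"tz":0.5,"spin":0,"claw":1},{"tx":0,"ty":0,"tz":0.33,"spin":0,"claw":1},{"tx":0,"ty":0,"tz":0,"spin":0,"claw":1}]'
python3 -m pendant '[{"tx":0,"ty":0,"tz":0,"spin":0,"claw":1},{"tx":0,"ty":0,"tz":0,"spin":0,"claw":1},{"tx":0,"ty":0,"tz":-0.4,"spin":0,"claw":1},{"tx":0,"ty":0,"tz":0.4,"spin":0,"claw":1},{"tx":0,"ty":0,"tz":-0.4,"spin":0,"claw":1},{"tx":0,"ty":0,"tz":0.4,"spin":0,"claw":1},{"tx":0,"ty":0,"tz":0,"spin":0,"claw":1},{"tx":0,"ty":0,"tz":0,"spin":0,"claw":1}]' 3
cat >> h.py <<'E'
def capblob(x0,y0,x1,y1,A,gz,tip,thr=110):
    "bright blob's right end vs projected tip for several leans"
    o=env.get_obs();p=o['tool_pos'];y=o['tool_rot'][2];s=cams.read_camera('scene')
    k=max(cv2.findContours((s[y0:y1,x0:x1].min(2)>thr).astype('u1'),0,1)[0],key=cv2.contourArea)[:,0]+(x0,y0)
    r=k[k[:,0]>=k[:,0].max()-1]
    print('blob right end',r.mean(0),'lowest',k[k[:,1].argmax()],p)
    for th in(0,10,20,30,37,45,52): print(th,proj('scene',flaskpt(p,y,A,gz,th,tip)).round(1),'low pt z',flaskpt(p,y,A,gz,th,(tip[0],tip[1]-.013))[2].round(3))
    return s[:,:,::-1]
E
python3 - <<'E'
from h import *
capblob(270,320,330,390,-.024,.023,(.068,.017))
E
```

```text
time_s: 46.35
tool_pos: [0.4619, -0.3818, 0.0733]
tool_rot: [-179.8, 0.1, 28.1]
force: [-0.0, -0.4, -0.8]
grip_width: 0.0476
grasp_force: 50.0
time_s: 47.35
tool_pos: [0.4628, -0.3821, 0.0749]
tool_rot: [-179.9, -0.0, 28.1]
force: [0.1, -0.7, -1.5]
grip_width: 0.0482
grasp_force: 3.0
blob right end [310.75 364.5 ] lowest [306 370] [ 0.4628 -0.3821  0.0749]
0 [322.4 354.3] low pt z 0.058
10 [321.4 356.4] low pt z 0.042
20 [319.4 358.6] low pt z 0.028
30 [316.4 360.9] low pt z 0.014
37 [313.9 362.6] low pt z 0.006
45 [310.5 364.4] low pt z -0.002
52 [307.2 366. ] low pt z -0.007
```

The cap end is now at (311,364.5) and on the bench, so the lean is about 43–45°. Clamp, lift and hold.

```bash
python3 -m pendant '[{"tx":0,"ty":0,"tz":0,"spin":0,"claw":1},{"tx":0,"ty":0,"tz":0,"spin":0,"claw":1},{"tx":0,"ty":0,"tz":-0.3,"spin":0,"claw":1},{"tx":0,"ty":0,"tz":-0.5,"spin":0,"claw":1},{"tx":0,"ty":0,"tz":-0.6,"spin":0,"claw":1},{"tx":0,"ty":0,"tz":0,"spin":0,"claw":1}]' 50
python3 - <<'E'
from h import *
s=capblob(270,320,330,390,-.024,.023,(.068,.017))
E
python3 -m pendant '[{"tx":0,"ty":0,"tz":0,"spin":0,"claw":1},{"tx":0,"ty":0,"tz":0,"spin":0,"claw":1},{"tx":0,"ty":0,"tz":0,"spin":0,"claw":1},{"tx":0,"ty":0,"tz":0,"spin":0,"claw":1},{"tx":0,"ty":0,"tz":0,"spin":0,"claw":1},{"tx":0,"ty":0,"tz":0,"spin":0,"claw":1},{"tx":0,"ty":0,"tz":0,"spin":0,"claw":1},{"tx":0,"ty":0,"tz":0,"spin":0,"claw":1},{"tx":0,"ty":0,"tz":0,"spin":0,"claw":1},{"tx":0,"ty":0,"tz":0,"spin":0,"claw":1}]' >/dev/null
python3 -m pendant '[{"tx":0,"ty":0,"tz":0,"spin":0,"claw":1},{"tx":0,"ty":0,"tz":0,"spin":0,"claw":1},{"tx":0,"ty":0,"tz":0,"spin":0,"claw":1},{"tx":0,"ty":0,"tz":0,"spin":0,"claw":1},{"tx":0,"ty":0,"tz":0,"spin":0,"claw":1},{"tx":0,"ty":0,"tz":0,"spin":0,"claw":1},{"tx":0,"ty":0,"tz":0,"spin":0,"claw":1}]'
```

```text
time_s: 48.15
tool_pos: [0.4649, -0.3833, 0.1484]
tool_rot: [179.7, -0.1, 28.1]
force: [0.3, 0.1, -2.2]
grip_width: 0.0477
grasp_force: 49.8
blob right end [311.625 357.5  ] lowest [308 363] [ 0.4649 -0.3833  0.1484]
0 [323.5 346. ] low pt z 0.131
10 [322.5 348.3] low pt z 0.116
20 [320.3 350.7] low pt z 0.101
30 [317.2 353.2] low pt z 0.088
37 [314.4 355. ] low pt z 0.08
45 [310.8 357.1] low pt z 0.072
52 [307.3 358.8] low pt z 0.066
time_s: 50.32
tool_pos: [0.463, -0.3825, 0.1451]
tool_rot: [180.0, 0.0, 28.1]
force: [-0.3, -0.5, -1.3]
grip_width: 0.0476
grasp_force: 49.8
```

```bash
python3 -m pendant '[{"tx":0,"ty":0,"tz":0.6,"spin":0,"claw":1},{"tx":0,"ty":0,"tz":0.5,"spin":0,"claw":1},{"tx":0,"ty":0,"tz":0.28,"spin":0,"claw":1},{"tx":0,"ty":0,"tz":0,"spin":0,"claw":1}]' 
python3 -m pendant '[{"tx":0,"ty":0,"tz":0,"spin":0,"claw":1},{"tx":-0.24,"ty":0,"tz":0.2,"spin":0,"claw":1},{"tx":-0.18,"ty":0,"tz":0.2,"spin":0,"claw":1},{"tx":-0.14,"ty":0,"tz":0.2,"spin":0,"claw":1},{"tx":-0.1,"ty":0,"tz":0.2,"spin":0,"claw":1},{"tx":-0.07,"ty":0,"tz":0.2,"spin":0,"claw":1},{"tx":0,"ty":0,"tz":0.05,"spin":0,"claw":1},{"tx":0,"ty":0,"tz":0,"spin":0,"claw":1}]' 5
python3 -m pendant '[{"tx":0,"ty":0,"tz":0,"spin":0,"claw":0.2},{"tx":0,"ty":0,"tz":0,"spin":0,"claw":0.2},{"tx":0,"ty":0,"tz":0,"spin":0,"claw":0.2}]'
python3 - <<'E'
from h import *
print(capend(.017,265,345,315,395))
E
```

```text
time_s: 50.82
tool_pos: [0.4628, -0.3824, 0.0756]
tool_rot: [-179.9, 0.0, 28.1]
force: [0.7, 0.3, -1.4]
grip_width: 0.0476
grasp_force: 49.8
time_s: 51.82
tool_pos: [0.4308, -0.3996, 0.0233]
tool_rot: [-180.0, 0.0, 28.1]
force: [-0.7, -0.8, -0.2]
grip_width: 0.0479
grasp_force: 5.0
time_s: 52.2
tool_pos: [0.4309, -0.3995, 0.0236]
tool_rot: [180.0, -0.0, 28.1]
force: [-0.2, -0.7, -0.4]
grip_width: 0.0669
grasp_force: 0.0
('cap end ahead of tool', np.float64(0.08099267504919216), 'lateral there', np.float64(0.0032350711014827588), 'col/row range', array([284, 359]), array([304, 377]))
```

```bash
python3 -m pendant '[{"tx":0.16,"ty":0,"tz":0,"spin":0,"claw":0.2},{"tx":0,"ty":0,"tz":0,"spin":0,"claw":1},{"tx":0,"ty":0,"tz":0,"spin":0,"claw":1},{"tx":0,"ty":0,"tz":0,"spin":0,"claw":1},{"tx":0,"ty":0,"tz":0,"spin":0,"claw":1}]' 45
python3 -m pendant '[{"tx":0,"ty":0,"tz":-0.4,"spin":0,"claw":1},{"tx":0,"ty":0,"tz":-0.8,"spin":0,"claw":1},{"tx":0,"ty":0,"tz":-0.8,"spin":0,"claw":1},{"tx":0,"ty":0,"tz":-0.8,"spin":0,"claw":1},{"tx":0,"ty":0,"tz":-0.8,"spin":0,"claw":1},{"tx":0,"ty":0,"tz":-0.8,"spin":0,"claw":1},{"tx":0,"ty":0,"tz":-0.8,"spin":0,"claw":1},{"tx":0,"ty":0,"tz":0,"spin":0,"claw":1}]'
python3 - <<'E'
from h import *
o=env.get_obs();p=o['tool_pos'];y=o['tool_rot'][2];d=store(-.073,-.003,p[2]);m=[.48,-.1,p[2]]
print(d,units(p,y,d,174.5))
E
```

```text
time_s: 52.88
tool_pos: [0.4377, -0.396, 0.0235]
tool_rot: [180.0, 0.0, 28.1]
force: [-0.7, -0.5, -0.3]
grip_width: 0.0474
grasp_force: 45.0
time_s: 53.88
tool_pos: [0.4396, -0.396, 0.288]
tool_rot: [179.6, -0.1, 28.2]
force: [0.5, 0.8, -2.1]
grip_width: 0.0478
grasp_force: 45.0
[0.51  0.301 0.288] (array([  7.82, -11.63,  -0.  ]), np.float64(-36.59))
```

```bash
python3 -m pendant '[{"tx":0.52,"ty":-0.775,"tz":0,"spin":0,"claw":1},{"tx":0.52,"ty":-0.775,"tz":0,"spin":0,"claw":1},{"tx":0.52,"ty":-0.775,"tz":0,"spin":0,"claw":1},{"tx":0.52,"ty":-0.775,"tz":0,"spin":0,"claw":1},{"tx":0.52,"ty":-0.775,"tz":0,"spin":0,"claw":1},{"tx":0.52,"ty":-0.775,"tz":0,"spin":0,"claw":1},{"tx":0.52,"ty":-0.775,"tz":0,"spin":0,"claw":1},{"tx":0.52,"ty":-0.775,"tz":0,"spin":0,"claw":1}]' > /dev/null
python3 -m pendant '[{"tx":0.52,"ty":-0.775,"tz":0,"spin":0,"claw":1},{"tx":0.52,"ty":-0.775,"tz":0,"spin":0,"claw":1},{"tx":0.52,"ty":-0.775,"tz":0,"spin":0,"claw":1},{"tx":0.52,"ty":-0.775,"tz":0,"spin":0,"claw":1},{"tx":0.52,"ty":-0.775,"tz":0,"spin":0,"claw":1},{"tx":0.52,"ty":-0.775,"tz":0,"spin":0,"claw":1},{"tx":0.52,"ty":-0.775,"tz":0,"spin":0,"claw":1}]'
python3 -m pendant '[{"tx":0,"ty":0,"tz":0,"spin":-1,"claw":1},{"tx":0,"ty":0,"tz":0,"spin":-1,"claw":1},{"tx":0,"ty":0,"tz":0,"spin":-1,"claw":1},{"tx":0,"ty":0,"tz":0,"spin":-1,"claw":1},{"tx":0,"ty":0,"tz":0,"spin":-1,"claw":1},{"tx":0,"ty":0,"tz":0,"spin":-1,"claw":1},{"tx":0,"ty":0,"tz":0,"spin":-1,"claw":1},{"tx":0,"ty":0,"tz":0,"spin":-1,"claw":1},{"tx":0,"ty":0,"tz":0,"spin":-1,"claw":1},{"tx":0,"ty":0,"tz":0,"spin":-1,"claw":1}]' > /dev/null
python3 -m pendant '[{"tx":0,"ty":0,"tz":0,"spin":-1,"claw":1},{"tx":0,"ty":0,"tz":0,"spin":-1,"claw":1},{"tx":0,"ty":0,"tz":0,"spin":-1,"claw":1},{"tx":0,"ty":0,"tz":0,"spin":-1,"claw":1},{"tx":0,"ty":0,"tz":0,"spin":-1,"claw":1},{"tx":0,"ty":0,"tz":0,"spin":-1,"claw":1},{"tx":0,"ty":0,"tz":0,"spin":-1,"claw":1},{"tx":0,"ty":0,"tz":0,"spin":-1,"claw":1},{"tx":0,"ty":0,"tz":0,"spin":-1,"claw":1},{"tx":0,"ty":0,"tz":0,"spin":-1,"claw":1}]' > /dev/null
python3 -m pendant '[{"tx":0,"ty":0,"tz":0,"spin":-1,"claw":1},{"tx":0,"ty":0,"tz":0,"spin":-1,"claw":1},{"tx":0,"ty":0,"tz":0,"spin":-1,"claw":1},{"tx":0,"ty":0,"tz":0,"spin":-1,"claw":1},{"tx":0,"ty":0,"tz":0,"spin":-1,"claw":1},{"tx":0,"ty":0,"tz":0,"spin":-1,"claw":1},{"tx":0,"ty":0,"tz":0,"spin":-1,"claw":1},{"tx":0,"ty":0,"tz":0,"spin":-1,"claw":1},{"tx":0,"ty":0,"tz":0,"spin":-1,"claw":1},{"tx":0,"ty":0,"tz":0,"spin":-1,"claw":1}]' > /dev/null
python3 -m pendant '[{"tx":0,"ty":0,"tz":0,"spin":-1,"claw":1},{"tx":0,"ty":0,"tz":0,"spin":-1,"claw":1},{"tx":0,"ty":0,"tz":0,"spin":-1,"claw":1},{"tx":0,"ty":0,"tz":0,"spin":-1,"claw":1},{"tx":0,"ty":0,"tz":0,"spin":-1,"claw":1},{"tx":0,"ty":0,"tz":0,"spin":-1,"claw":1},{"tx":0,"ty":0,"tz":0,"spin":-0.6,"claw":1},{"tx":0,"ty":0,"tz":0,"spin":0,"claw":1}]'
python3 - <<'E'
from h import *
o=env.get_obs();p=o['tool_pos'];y=o['tool_rot'][2];d=store(-.073,-.003,.0316);print(o['qpos'],units(p,y,d,174.5))
E
```

```text
time_s: 55.75
tool_pos: [0.5073, 0.3016, 0.2826]
tool_rot: [180.0, 0.1, 28.1]
force: [0.2, -0.4, -0.7]
grip_width: 0.0476
grasp_force: 45.0
time_s: 60.5
tool_pos: [0.5073, 0.3002, 0.2831]
tool_rot: [-179.9, -0.0, 174.5]
force: [-0.4, 0.8, -2.3]
grip_width: 0.0479
grasp_force: 45.0
[ 24.4517  28.3165 -78.304   86.4974  27.7007  87.6501  30.9355] (array([-0.05,  0.02,  5.03]), np.float64(0.0))
```

```bash
python3 -m pendant '[{"tx":-0.05,"ty":0.02,"tz":0.5,"spin":0,"claw":1},{"tx":0,"ty":0,"tz":0.6,"spin":0,"claw":1},{"tx":0,"ty":0,"tz":0.6,"spin":0,"claw":1},{"tx":0,"ty":0,"tz":0.6,"spin":0,"claw":1},{"tx":0,"ty":0,"tz":0.6,"spin":0,"claw":1},{"tx":0,"ty":0,"tz":0.6,"spin":0,"claw":1},{"tx":0,"ty":0,"tz":0.6,"spin":0,"claw":1},{"tx":0,"ty":0,"tz":0.4,"spin":0,"claw":1},{"tx":0,"ty":0,"tz":0.3,"spin":0,"claw":1},{"tx":0,"ty":0,"tz":0,"spin":0,"claw":1}]'
```

```text
time_s: 61.75
tool_pos: [0.5099, 0.301, 0.0428]
tool_rot: [-180.0, -0.1, 174.5]
force: [0.5, 1.0, -1.4]
grip_width: 0.0478
grasp_force: 45.0
```

```bash
python3 -m pendant '[{"tx":0,"ty":0,"tz":0.12,"spin":0,"claw":1},{"tx":0,"ty":0,"tz":0.09,"spin":0,"claw":1},{"tx":0,"ty":0,"tz":0,"spin":0,"claw":1}]' 10
python3 -m pendant '[{"tx":0,"ty":0,"tz":0,"spin":0,"claw":0.36},{"tx":0,"ty":0,"tz":0,"spin":0,"claw":0.36},{"tx":0,"ty":0,"tz":0,"spin":0,"claw":0.36}]'
python3 -m pendant '[{"tx":0,"ty":0,"tz":-0.4,"spin":0,"claw":0.36},{"tx":0,"ty":0,"tz":-0.8,"spin":0,"claw":0.36},{"tx":0,"ty":0,"tz":-0.8,"spin":0,"claw":0.36},{"tx":0,"ty":0,"tz":-0.8,"spin":0,"claw":0.36},{"tx":0,"ty":0,"tz":-0.8,"spin":0,"claw":0.36},{"tx":0,"ty":0,"tz":-0.8,"spin":0,"claw":0.36},{"tx":0,"ty":0,"tz":-0.8,"spin":0,"claw":0.36},{"tx":0,"ty":0,"tz":0,"spin":0,"claw":0}]'
python3 -m pendant '[{"tx":0,"ty":-0.9,"tz":0,"spin":0,"claw":0},{"tx":0,"ty":-0.9,"tz":0,"spin":0,"claw":0},{"tx":0,"ty":-0.9,"tz":0,"spin":0,"claw":0},{"tx":0,"ty":-0.9,"tz":0,"spin":0,"claw":0},{"tx":0,"ty":-0.9,"tz":0,"spin":0,"claw":0},{"tx":0,"ty":-0.9,"tz":0,"spin":0,"claw":0},{"tx":0,"ty":-0.9,"tz":0,"spin":0,"claw":0},{"tx":0,"ty":-0.9,"tz":0,"spin":0,"claw":0},{"tx":0,"ty":-0.9,"tz":0,"spin":0,"claw":0},{"tx":0,"ty":-0.9,"tz":0,"spin":0,"claw":0}]'
python3 - <<'E'
from h import *
s=flasks();t=cams.read_camera('top')[:,:,::-1]
cv2.imwrite('pics/a9.png',np.hstack([cv2.resize(s[60:300,250:450],(350,420)),cv2.resize(t[150:400,60:310],(420,420))]))
o=env.get_obs();p=o['tool_pos'];print(p)
E
```

```text
time_s: 62.12
tool_pos: [0.5104, 0.3012, 0.033]
tool_rot: [-180.0, 0.0, 174.5]
force: [-1.0, 0.3, -1.6]
grip_width: 0.0477
grasp_force: 10.0
time_s: 62.5
tool_pos: [0.5105, 0.3014, 0.0333]
tool_rot: [180.0, 0.0, 174.5]
force: [0.3, 0.0, -0.7]
grip_width: 0.0554
grasp_force: 0.0
time_s: 63.5
tool_pos: [0.5108, 0.3032, 0.2978]
tool_rot: [179.8, 0.3, 174.6]
force: [0.2, 0.3, -0.8]
grip_width: 0.0603
grasp_force: 0.0
time_s: 64.75
tool_pos: [0.4668, -0.1475, 0.2929]
tool_rot: [-179.9, -0.0, 174.6]
force: [0.7, -0.1, -0.8]
grip_width: 0.0872
grasp_force: 0.0
px 331.0 275.0 origin [ 0.5025 -0.0997] yaw 3.9679337683789995 len 0.09179813550889332 wid 0.050553714652621734
px 265.0 256.0 origin [ 0.3142 -0.0742] yaw -82.37144302966153 len 0.12484963936160624 wid 0.05275353219396036
[ 0.4656 -0.1523  0.2923]
```

View pics/a9.png

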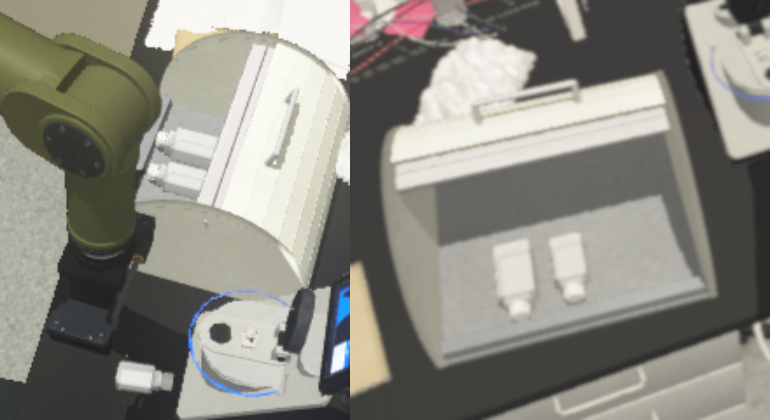

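Both flasks lie flat in the store. The small one is at px (331,275). I'll go to it, lift it firmly, and lean it in the free area further right.

```bash
python3 -m pendant '[{"tx":0,"ty":0,"tz":0,"spin":1,"claw":0},{"tx":0,"ty":0,"tz":0,"spin":1,"claw":0},{"tx":0,"ty":0,"tz":0,"spin":1,"claw":0},{"tx":0,"ty":0,"tz":0,"spin":1,"claw":0},{"tx":0,"ty":0,"tz":0,"spin":1,"claw":0},{"tx":0,"ty":0,"tz":0,"spin":1,"claw":0},{"tx":0,"ty":0,"tz":0,"spin":1,"claw":0},{"tx":0,"ty":0,"tz":0,"spin":1,"claw":0},{"tx":0,"ty":0,"tz":0,"spin":1,"claw":0},{"tx":0,"ty":0,"tz":0,"spin":1,"claw":0}]' >/dev/null
python3 -m pendant '[{"tx":0,"ty":0,"tz":0,"spin":1,"claw":0},{"tx":0,"ty":0,"tz":0,"spin":1,"claw":0},{"tx":0,"ty":0,"tz":0,"spin":1,"claw":0},{"tx":0,"ty":0,"tz":0,"spin":1,"claw":0},{"tx":0,"ty":0,"tz":0,"spin":1,"claw":0},{"tx":0,"ty":0,"tz":0,"spin":1,"claw":0},{"tx":0,"ty":0,"tz":0,"spin":1,"claw":0},{"tx":0,"ty":0,"tz":0,"spin":1,"claw":0},{"tx":0,"ty":0,"tz":0,"spin":1,"claw":0},{"tx":0,"ty":0,"tz":0,"spin":1,"claw":0}]' >/dev/null
python3 -m pendant '[{"tx":0,"ty":0,"tz":0,"spin":1,"claw":0},{"tx":0,"ty":0,"tz":0,"spin":1,"claw":0},{"tx":0,"ty":0,"tz":0,"spin":1,"claw":0},{"tx":0,"ty":0,"tz":0,"spin":1,"claw":0},{"tx":0,"ty":0,"tz":0,"spin":1,"claw":0},{"tx":0,"ty":0,"tz":0,"spin":1,"claw":0},{"tx":0,"ty":0,"tz":0,"spin":1,"claw":0},{"tx":0,"ty":0,"tz":0,"spin":1,"claw":0},{"tx":0,"ty":0,"tz":0,"spin":1,"claw":0},{"tx":0,"ty":0,"tz":0,"spin":1,"claw":0}]' >/dev/null
python3 -m pendant '[{"tx":0,"ty":0,"tz":0,"spin":1,"claw":0},{"tx":0,"ty":0,"tz":0,"spin":1,"claw":0},{"tx":0,"ty":0,"tz":0,"spin":1,"claw":0},{"tx":0,"ty":0,"tz":0,"spin":1,"claw":0},{"tx":0,"ty":0,"tz":0,"spin":1,"claw":0},{"tx":0,"ty":0,"tz":0,"spin":1,"claw":0},{"tx":0,"ty":0,"tz":0,"spin":1,"claw":0},{"tx":0,"ty":0,"tz":0,"spin":1,"claw":0},{"tx":0,"ty":0,"tz":0,"spin":1,"claw":0},{"tx":0,"ty":0,"tz":0,"spin":1,"claw":0}]' >/dev/null
python3 -m pendant '[{"tx":0,"ty":0,"tz":0,"spin":1,"claw":0},{"tx":0,"ty":0,"tz":0,"spin":1,"claw":0},{"tx":0,"ty":0,"tz":0,"spin":0.65,"claw":0},{"tx":0,"ty":0,"tz":0,"spin":0,"claw":0}]'
python3 - <<'E'
from h import *
flasks()
o=env.get_obs();p=o['tool_pos'];y=o['tool_rot'][2];print(units(p,y,[.4845,-.101,.021],4))
E
```

```text
time_s: 70.35
tool_pos: [0.4673, -0.1456, 0.2928]
tool_rot: [180.0, 0.0, 4.0]
force: [-0.3, -1.2, 0.1]
grip_width: 0.0872
grasp_force: 0.0
px 331.0 275.0 origin [ 0.5023 -0.0996] yaw 3.816621201144556 len 0.09141262165823 wid 0.05065713275746903
px 265.0 256.0 origin [ 0.3142 -0.0742] yaw -82.37144302966153 len 0.12484963936160624 wid 0.05275353219396036
(array([ 0.41, -0.87,  5.44]), np.float64(0.01))
```

```bash
python3 -m pendant '[{"tx":0.21,"ty":-0.44,"tz":0,"spin":0,"claw":0},{"tx":0.2,"ty":-0.43,"tz":0,"spin":0,"claw":0},{"tx":0,"ty":0,"tz":0.8,"spin":0,"claw":0},{"tx":0,"ty":0,"tz":0.8,"spin":0,"claw":0},{"tx":0,"ty":0,"tz":0.8,"spin":0,"claw":0},{"tx":0,"ty":0,"tz":0.8,"spin":0,"claw":0},{"tx":0,"ty":0,"tz":0.8,"spin":0,"claw":0},{"tx":0,"ty":0,"tz":0.7,"spin":0,"claw":0},{"tx":0,"ty":0,"tz":0.4,"spin":0,"claw":0},{"tx":0,"ty":0,"tz":0.2,"spin":0,"claw":0}]'
python3 -m pendant '[{"tx":0,"ty":0,"tz":0,"spin":0,"claw":0},{"tx":0,"ty":0,"tz":0,"spin":0,"claw":0}]'
python3 - <<'E'
from h import *
print(capend(.015,300,250,350,300))
o=env.get_obs();p=o['tool_pos'];y=o['tool_rot'][2];print(units(p,y,[.4845,-.101,.021],4))
E
```

```text
time_s: 71.65
tool_pos: [0.4842, -0.1014, 0.027]
tool_rot: [-179.9, 0.1, 4.0]
force: [-0.7, -0.9, 0.6]
grip_width: 0.0869
grasp_force: 0.0
time_s: 71.9
tool_pos: [0.4857, -0.102, 0.029]
tool_rot: [180.0, -0.1, 3.9]
force: [-0.4, -0.6, 0.1]
grip_width: 0.0872
grasp_force: 0.0
('cap end ahead of tool', np.float64(0.07782300539574646), 'lateral there', np.float64(0.000762355380356857), 'col/row range', array([331, 268]), array([348, 283]))
(array([-0.02, -0.02,  0.16]), np.float64(-0.02))
```

```bash
python3 -m pendant '[{"tx":-0.02,"ty":-0.02,"tz":0.16,"spin":0,"claw":0},{"tx":0,"ty":0,"tz":0,"spin":0,"claw":1},{"tx":0,"ty":0,"tz":0,"spin":0,"claw":1},{"tx":0,"ty":0,"tz":0,"spin":0,"claw":1},{"tx":0,"ty":0,"tz":0,"spin":0,"claw":1},{"tx":0,"ty":0,"tz":0,"spin":0,"claw":1},{"tx":0,"ty":0,"tz":0,"spin":0,"claw":1}]' 40
python3 -m pendant '[{"tx":0,"ty":0,"tz":-0.5,"spin":0,"claw":1},{"tx":0,"ty":0,"tz":-0.7,"spin":0,"claw":1},{"tx":-0.12,"ty":0.7,"tz":0,"spin":0,"claw":1},{"tx":-0.12,"ty":0.7,"tz":0,"spin":0,"claw":1},{"tx":-0.12,"ty":0.7,"tz":0,"spin":0,"claw":1},{"tx":-0.12,"ty":0.7,"tz":0,"spin":0,"claw":1},{"tx":0,"ty":0,"tz":0.2,"spin":0,"claw":1},{"tx":0,"ty":0,"tz":0,"spin":0,"claw":1}]'
```

```text
time_s: 72.82
tool_pos: [0.4839, -0.1011, 0.0201]
tool_rot: [180.0, -0.0, 3.9]
force: [-0.4, -0.3, 0.6]
grip_width: 0.0419
grasp_force: 39.9
time_s: 73.82
tool_pos: [0.4686, -0.2411, 0.069]
tool_rot: [-179.9, 0.1, 3.9]
force: [-0.3, 0.2, -1.3]
grip_width: 0.0416
grasp_force: 39.9
```

```bash
python3 -m pendant '[{"tx":0,"ty":0,"tz":0,"spin":0,"claw":1},{"tx":0,"ty":0,"tz":0,"spin":0,"claw":1},{"tx":0,"ty":0,"tz":-0.4,"spin":0,"claw":1},{"tx":0,"ty":0,"tz":0.4,"spin":0,"claw":1},{"tx":0,"ty":0,"tz":-0.4,"spin":0,"claw":1},{"tx":0,"ty":0,"tz":0.4,"spin":0,"claw":1},{"tx":0,"ty":0,"tz":0,"spin":0,"claw":1},{"tx":0,"ty":0,"tz":0,"spin":0,"claw":1}]' 3
python3 - <<'E'
from h import *
capblob(300,300,345,345,-.018,.022,(.06,.015))
E
```

```text
time_s: 74.82
tool_pos: [0.4693, -0.242, 0.07]
tool_rot: [-180.0, 0.0, 3.9]
force: [0.9, -0.4, -2.2]
grip_width: 0.0417
grasp_force: 3.0
blob right end [323.5 321.5] lowest [318 326] [ 0.4693 -0.242   0.07  ]
0 [332.5 317.1] low pt z 0.052
10 [331.4 318.8] low pt z 0.039
20 [329.5 320.3] low pt z 0.027
30 [326.8 321.4] low pt z 0.016
37 [324.6 322.1] low pt z 0.009
45 [321.6 322.6] low pt z 0.003
52 [318.8 322.9] low pt z -0.002
```

```bash
python3 -m pendant '[{"tx":0,"ty":0,"tz":-0.4,"spin":0,"claw":1},{"tx":0,"ty":0,"tz":0.43,"spin":0,"claw":1},{"tx":0,"ty":0,"tz":-0.4,"spin":0,"claw":1},{"tx":0,"ty":0,"tz":0.42,"spin":0,"claw":1},{"tx":0,"ty":0,"tz":0,"spin":0,"claw":1},{"tx":0,"ty":0,"tz":0,"spin":0,"claw":1}]' 3
python3 - <<'E'
from h import *
capblob(300,300,345,345,-.018,.022,(.06,.015))
E
python3 -m pendant '[{"tx":0,"ty":0,"tz":0,"spin":0,"claw":1},{"tx":0,"ty":0,"tz":0,"spin":0,"claw":1},{"tx":0,"ty":0,"tz":-0.3,"spin":0,"claw":1},{"tx":0,"ty":0,"tz":-0.5,"spin":0,"claw":1},{"tx":0,"ty":0,"tz":-0.6,"spin":0,"claw":1},{"tx":0,"ty":0,"tz":0,"spin":0,"claw":1}]' 50
python3 - <<'E'
from h import *
s=capblob(300,290,345,340,-.018,.022,(.06,.015))
cv2.imwrite('pics/b1.png',cv2.resize(s[270:350,260:360],(400,320)))
E
```

```text
time_s: 75.62
tool_pos: [0.4693, -0.242, 0.0676]
tool_rot: [-180.0, 0.0, 3.9]
force: [0.1, -0.6, -1.4]
grip_width: 0.0422
grasp_force: 3.0
blob right end [324.5 321.5] lowest [319 326] [ 0.4693 -0.242   0.0676]
0 [332.4 317.5] low pt z 0.05
10 [331.4 319.2] low pt z 0.036
20 [329.5 320.6] low pt z 0.024
30 [326.8 321.7] low pt z 0.013
37 [324.5 322.4] low pt z 0.007
45 [321.6 322.9] low pt z 0.0
52 [318.8 323.2] low pt z -0.004
time_s: 76.42
tool_pos: [0.4714, -0.2429, 0.1405]
tool_rot: [179.8, -0.2, 3.9]
force: [-0.7, -0.5, -2.1]
grip_width: 0.0416
grasp_force: 50.0
blob right end [325.5714 312.    ] lowest [320 317] [ 0.4714 -0.2429  0.1405]
0 [334.1 307.4] low pt z 0.123
10 [332.9 309.3] low pt z 0.109
20 [330.9 310.9] low pt z 0.097
30 [328.1 312.2] low pt z 0.086
37 [325.7 313. ] low pt z 0.08
45 [322.6 313.6] low pt z 0.073
52 [319.6 313.9] low pt z 0.069
```

View pics/b1.png

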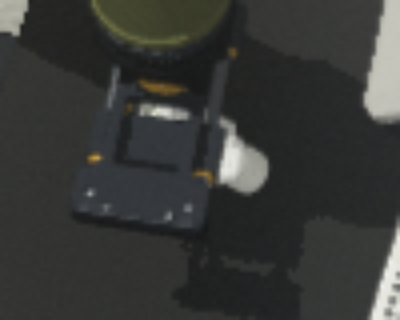

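```bash
python3 - <<'E'
from h import *
def rim(p,yw,A,gz,L,h,th):
    y=np.radians(yw);n=np.array([-np.sin(y),np.cos(y),0])
    return max(proj('scene',flaskpt(p,yw,A,gz,th,(L,h+.013*np.sin(f)))+n*.013*np.cos(f))[0] for f in np.linspace(0,6.28,37))
for th in(33,37,41,45,49,53):
    print(th,'small',[round(rim(np.array([.4714,-.2429,.1405]),3.9,A,.022,.06,.015,th),1) for A in(-.015,-.018,-.022)],'contact z',[round(-flaskpt(np.zeros(3),0,A,.022,th,(.06,.002))[2],4) for A in(-.015,-.018,-.022)],
     'mid',[round(rim(np.array([.4649,-.3833,.1484]),28.1,A,.023,.068,.017,th),1) for A in (-.02,-.024)])
E
```

```text
33 small [np.float64(329.1), np.float64(330.1), np.float64(331.4)] contact z [np.float64(0.0556), np.float64(0.0573), np.float64(0.0594)] mid [np.float64(317.9), np.float64(319.2)]
37 small [np.float64(328.0), np.float64(328.9), np.float64(330.2)] contact z [np.float64(0.0591), np.float64(0.0609), np.float64(0.0633)] mid [np.float64(316.6), np.float64(317.9)]
41 small [np.float64(326.8), np.float64(327.7), np.float64(328.8)] contact z [np.float64(0.0623), np.float64(0.0643), np.float64(0.0669)] mid [np.float64(315.2), np.float64(316.4)]
45 small [np.float64(325.5), np.float64(326.3), np.float64(327.4)] contact z [np.float64(0.0652), np.float64(0.0673), np.float64(0.0701)] mid [np.float64(313.6), np.float64(314.7)]
49 small [np.float64(324.1), np.float64(324.8), np.float64(325.8)] contact z [np.float64(0.0677), np.float64(0.07), np.float64(0.073)] mid [np.float64(311.9), np.float64(313.0)]
53 small [np.float64(322.6), np.float64(323.3), np.float64(324.2)] contact z [np.float64(0.0699), np.float64(0.0723), np.float64(0.0755)] mid [np.float64(310.2), np.float64(311.1)]
```

The rim projection and contact height agree on about 45° (cap edge at crop (268,172)). Hold two seconds, then level it.

```bash
python3 -m pendant '[{"tx":0,"ty":0,"tz":0,"spin":0,"claw":1},{"tx":0,"ty":0,"tz":0,"spin":0,"claw":1},{"tx":0,"ty":0,"tz":0,"spin":0,"claw":1},{"tx":0,"ty":0,"tz":0,"spin":0,"claw":1},{"tx":0,"ty":0,"tz":0,"spin":0,"claw":1},{"tx":0,"ty":0,"tz":0,"spin":0,"claw":1},{"tx":0,"ty":0,"tz":0,"spin":0,"claw":1},{"tx":0,"ty":0,"tz":0,"spin":0,"claw":1},{"tx":0,"ty":0,"tz":0,"spin":0,"claw":1},{"tx":0,"ty":0,"tz":0,"spin":0,"claw":1}]' >/dev/null
python3 -m pendant '[{"tx":0,"ty":0,"tz":0,"spin":0,"claw":1},{"tx":0,"ty":0,"tz":0,"spin":0,"claw":1},{"tx":0,"ty":0,"tz":0,"spin":0,"claw":1},{"tx":0,"ty":0,"tz":0,"spin":0,"claw":1},{"tx":0,"ty":0,"tz":0,"spin":0,"claw":1},{"tx":0,"ty":0,"tz":0,"spin":0,"claw":1},{"tx":0,"ty":0,"tz":0,"spin":0,"claw":1}]'
python3 -m pendant '[{"tx":0,"ty":0,"tz":0.6,"spin":0,"claw":1},{"tx":0,"ty":0,"tz":0.5,"spin":0,"claw":1},{"tx":0,"ty":0,"tz":0.28,"spin":0,"claw":1},{"tx":0,"ty":0,"tz":0,"spin":0,"claw":1}]' 
python3 -m pendant '[{"tx":0,"ty":0,"tz":0,"spin":0,"claw":1},{"tx":-0.24,"ty":0,"tz":0.2,"spin":0,"claw":1},{"tx":-0.19,"ty":0,"tz":0.2,"spin":0,"claw":1},{"tx":-0.15,"ty":0,"tz":0.2,"spin":0,"claw":1},{"tx":-0.1,"ty":0,"tz":0.2,"spin":0,"claw":1},{"tx":-0.06,"ty":0,"tz":0.12,"spin":0,"claw":1},{"tx":0,"ty":0,"tz":0,"spin":0,"claw":1},{"tx":0,"ty":0,"tz":0,"spin":0,"claw":1}]' 4
python3 -m pendant '[{"tx":0,"ty":0,"tz":0,"spin":0,"claw":0.3},{"tx":0,"ty":0,"tz":0,"spin":0,"claw":0.3},{"tx":0,"ty":0,"tz":0,"spin":0,"claw":0.3}]'
python3 - <<'E'
from h import *
print(capend(.015,285,295,345,345))
E
```

```text
time_s: 78.6
tool_pos: [0.4695, -0.2423, 0.1376]
tool_rot: [180.0, 0.0, 3.9]
force: [0.2, 0.0, -1.5]
grip_width: 0.0415
grasp_force: 50.0
time_s: 79.1
tool_pos: [0.4692, -0.242, 0.068]
tool_rot: [-179.9, 0.0, 3.9]
force: [-0.1, 0.3, -0.8]
grip_width: 0.0414
grasp_force: 50.0
time_s: 80.1
tool_pos: [0.4326, -0.2445, 0.0225]
tool_rot: [-180.0, 0.0, 3.9]
force: [0.0, -0.2, -0.9]
grip_width: 0.0423
grasp_force: 4.0
time_s: 80.47
tool_pos: [0.4327, -0.2448, 0.0227]
tool_rot: [180.0, -0.0, 3.9]
force: [0.1, 0.2, -0.4]
grip_width: 0.0591
grasp_force: 0.0
('cap end ahead of tool', np.float64(0.07296740733710634), 'lateral there', np.float64(0.001535224245061284), 'col/row range', array([299, 309]), array([317, 326]))
```

```bash
python3 -m pendant '[{"tx":0.16,"ty":0,"tz":0,"spin":0,"claw":0.3},{"tx":0,"ty":0,"tz":0,"spin":0,"claw":1},{"tx":0,"ty":0,"tz":0,"spin":0,"claw":1},{"tx":0,"ty":0,"tz":0,"spin":0,"claw":1},{"tx":0,"ty":0,"tz":0,"spin":0,"claw":1}]' 45
python3 -m pendant '[{"tx":0,"ty":0,"tz":-0.4,"spin":0,"claw":1},{"tx":0,"ty":0,"tz":-0.8,"spin":0,"claw":1},{"tx":0,"ty":0,"tz":-0.8,"spin":0,"claw":1},{"tx":0,"ty":0,"tz":-0.8,"spin":0,"claw":1},{"tx":0,"ty":0,"tz":-0.8,"spin":0,"claw":1},{"tx":0,"ty":0,"tz":-0.8,"spin":0,"claw":1},{"tx":0,"ty":0,"tz":-0.8,"spin":0,"claw":1},{"tx":0,"ty":0,"tz":0,"spin":0,"claw":1}]'
python3 - <<'E'
from h import *
o=env.get_obs();p=o['tool_pos'];y=o['tool_rot'][2];d=store(-.073,-.080,p[2])
print(d,units(p,y,d,174.5))
E
```

```text
time_s: 81.15
tool_pos: [0.4404, -0.2442, 0.0225]
tool_rot: [180.0, 0.0, 3.9]
force: [0.2, 0.2, -0.9]
grip_width: 0.0421
grasp_force: 45.0
time_s: 82.15
tool_pos: [0.4424, -0.2443, 0.2862]
tool_rot: [179.7, -0.2, 4.0]
force: [0.4, 0.1, -1.6]
grip_width: 0.0414
grasp_force: 45.0
[0.5027 0.2244 0.2862] (array([ 1.85, -9.27, -0.  ]), np.float64(-42.63))
```

```bash
python3 -m pendant '[{"tx":0.17,"ty":-0.84,"tz":0,"spin":0,"claw":1},{"tx":0.17,"ty":-0.84,"tz":0,"spin":0,"claw":1},{"tx":0.17,"ty":-0.84,"tz":0,"spin":0,"claw":1},{"tx":0.17,"ty":-0.84,"tz":0,"spin":0,"claw":1},{"tx":0.17,"ty":-0.84,"tz":0,"spin":0,"claw":1},{"tx":0.17,"ty":-0.84,"tz":0,"spin":0,"claw":1}]' >/dev/null
python3 -m pendant '[{"tx":0.17,"ty":-0.84,"tz":0,"spin":0,"claw":1},{"tx":0.17,"ty":-0.84,"tz":0,"spin":0,"claw":1},{"tx":0.17,"ty":-0.84,"tz":0,"spin":0,"claw":1},{"tx":0.17,"ty":-0.84,"tz":0,"spin":0,"claw":1},{"tx":0.17,"ty":-0.84,"tz":0,"spin":0,"claw":1}]'
python3 -m pendant '[{"tx":0,"ty":0,"tz":0,"spin":-1,"claw":1},{"tx":0,"ty":0,"tz":0,"spin":-1,"claw":1},{"tx":0,"ty":0,"tz":0,"spin":-1,"claw":1},{"tx":0,"ty":0,"tz":0,"spin":-1,"claw":1},{"tx":0,"ty":0,"tz":0,"spin":-1,"claw":1},{"tx":0,"ty":0,"tz":0,"spin":-1,"claw":1},{"tx":0,"ty":0,"tz":0,"spin":-1,"claw":1},{"tx":0,"ty":0,"tz":0,"spin":-1,"claw":1},{"tx":0,"ty":0,"tz":0,"spin":-1,"claw":1},{"tx":0,"ty":0,"tz":0,"spin":-1,"claw":1}]' > /dev/null
python3 -m pendant '[{"tx":0,"ty":0,"tz":0,"spin":-1,"claw":1},{"tx":0,"ty":0,"tz":0,"spin":-1,"claw":1},{"tx":0,"ty":0,"tz":0,"spin":-1,"claw":1},{"tx":0,"ty":0,"tz":0,"spin":-1,"claw":1},{"tx":0,"ty":0,"tz":0,"spin":-1,"claw":1},{"tx":0,"ty":0,"tz":0,"spin":-1,"claw":1},{"tx":0,"ty":0,"tz":0,"spin":-1,"claw":1},{"tx":0,"ty":0,"tz":0,"spin":-1,"claw":1},{"tx":0,"ty":0,"tz":0,"spin":-1,"claw":1},{"tx":0,"ty":0,"tz":0,"spin":-1,"claw":1}]' > /dev/null
python3 -m pendant '[{"tx":0,"ty":0,"tz":0,"spin":-1,"claw":1},{"tx":0,"ty":0,"tz":0,"spin":-1,"claw":1},{"tx":0,"ty":0,"tz":0,"spin":-1,"claw":1},{"tx":0,"ty":0,"tz":0,"spin":-1,"claw":1},{"tx":0,"ty":0,"tz":0,"spin":-1,"claw":1},{"tx":0,"ty":0,"tz":0,"spin":-1,"claw":1},{"tx":0,"ty":0,"tz":0,"spin":-1,"claw":1},{"tx":0,"ty":0,"tz":0,"spin":-1,"claw":1},{"tx":0,"ty":0,"tz":0,"spin":-1,"claw":1},{"tx":0,"ty":0,"tz":0,"spin":-1,"claw":1}]' > /dev/null
python3 -m pendant '[{"tx":0,"ty":0,"tz":0,"spin":-1,"claw":1},{"tx":0,"ty":0,"tz":0,"spin":-1,"claw":1},{"tx":0,"ty":0,"tz":0,"spin":-1,"claw":1},{"tx":0,"ty":0,"tz":0,"spin":-1,"claw":1},{"tx":0,"ty":0,"tz":0,"spin":-1,"claw":1},{"tx":0,"ty":0,"tz":0,"spin":-1,"claw":1},{"tx":0,"ty":0,"tz":0,"spin":-1,"claw":1},{"tx":0,"ty":0,"tz":0,"spin":-1,"claw":1},{"tx":0,"ty":0,"tz":0,"spin":-1,"claw":1},{"tx":0,"ty":0,"tz":0,"spin":-1,"claw":1}]' > /dev/null
python3 -m pendant '[{"tx":0,"ty":0,"tz":0,"spin":-1,"claw":1},{"tx":0,"ty":0,"tz":0,"spin":-1,"claw":1},{"tx":0,"ty":0,"tz":0,"spin":-0.65,"claw":1},{"tx":0,"ty":0,"tz":0,"spin":0,"claw":1}]'
python3 - <<'E'
from h import *
o=env.get_obs();p=o['tool_pos'];y=o['tool_rot'][2];d=store(-.073,-.080,.031);print(o['qpos'],units(p,y,d,174.5))
E
```

```text
time_s: 83.52
tool_pos: [0.5017, 0.2243, 0.2816]
tool_rot: [180.0, 0.1, 4.0]
force: [1.5, -0.8, -1.0]
grip_width: 0.0421
grasp_force: 45.0
time_s: 89.02
tool_pos: [0.5015, 0.223, 0.2821]
tool_rot: [-180.0, -0.0, 174.5]
force: [0.2, -0.1, -0.7]
grip_width: 0.0414
grasp_force: 45.0
[ 37.9677  19.8401 -78.5433  92.0976  19.5292  84.2249  42.5903] (array([-0.02,  0.03,  5.02]), np.float64(0.01))
```

```bash
python3 -m pendant '[{"tx":-0.02,"ty":0.03,"tz":0.5,"spin":0,"claw":1},{"tx":0,"ty":0,"tz":0.6,"spin":0,"claw":1},{"tx":0,"ty":0,"tz":0.6,"spin":0,"claw":1},{"tx":0,"ty":0,"tz":0.6,"spin":0,"claw":1},{"tx":0,"ty":0,"tz":0.6,"spin":0,"claw":1},{"tx":0,"ty":0,"tz":0.6,"spin":0,"claw":1},{"tx":0,"ty":0,"tz":0.6,"spin":0,"claw":1},{"tx":0,"ty":0,"tz":0.4,"spin":0,"claw":1},{"tx":0,"ty":0,"tz":0.3,"spin":0,"claw":1},{"tx":0,"ty":0,"tz":0,"spin":0,"claw":1}]'
python3 -m pendant '[{"tx":0,"ty":0,"tz":0.12,"spin":0,"claw":1},{"tx":0,"ty":0,"tz":0.09,"spin":0,"claw":1},{"tx":0,"ty":0,"tz":0,"spin":0,"claw":1}]' 10
python3 -m pendant '[{"tx":0,"ty":0,"tz":0,"spin":0,"claw":0.36},{"tx":0,"ty":0,"tz":0,"spin":0,"claw":0.36},{"tx":0,"ty":0,"tz":0,"spin":0,"claw":0.36}]'
python3 -m pendant '[{"tx":0,"ty":0,"tz":-0.4,"spin":0,"claw":0.36},{"tx":0,"ty":0,"tz":-0.8,"spin":0,"claw":0.36},{"tx":0,"ty":0,"tz":-0.8,"spin":0,"claw":0.36},{"tx":0,"ty":0,"tz":-0.8,"spin":0,"claw":0.36},{"tx":0,"ty":0,"tz":-0.8,"spin":0,"claw":0.36},{"tx":0,"ty":0,"tz":-0.8,"spin":0,"claw":0.36},{"tx":0,"ty":0,"tz":-0.8,"spin":0,"claw":0.36},{"tx":0,"ty":0,"tz":-0.5,"spin":0,"claw":0.4}]'
python3 - <<'E'
from h import *
o=env.get_obs();p=o['tool_pos'];y=o['tool_rot'][2];d=handle(1.4);print(d,o['qpos'][6],units(p,y,[*d[:2],p[2]],84.5))
E
```

```text
time_s: 90.28
tool_pos: [0.5029, 0.2243, 0.0418]
tool_rot: [-180.0, -0.1, 174.5]
force: [1.2, 0.6, -0.7]
grip_width: 0.0415
grasp_force: 45.0
time_s: 90.65
tool_pos: [0.5033, 0.2243, 0.032]
tool_rot: [-180.0, -0.0, 174.5]
force: [-0.1, -0.8, -0.9]
grip_width: 0.0417
grasp_force: 10.0
time_s: 91.02
tool_pos: [0.5035, 0.2245, 0.0323]
tool_rot: [180.0, 0.0, 174.5]
force: [-0.5, 0.2, -0.5]
grip_width: 0.0547
grasp_force: 0.0
time_s: 92.02
tool_pos: [0.5032, 0.2255, 0.3204]
tool_rot: [180.0, 0.2, 174.6]
force: [0.4, 0.2, 0.1]
grip_width: 0.053
grasp_force: 0.0
[0.6569 0.2899 0.2318] 44.941927816396024 (array([-2.94,  1.57,  0.  ]), np.float64(22.52))
```

```bash
python3 -m pendant '[{"tx":-0.5,"ty":0.26,"tz":0,"spin":0,"claw":0.6},{"tx":-0.5,"ty":0.26,"tz":0,"spin":0,"claw":0.6},{"tx":-0.5,"ty":0.26,"tz":0,"spin":0,"claw":0.6},{"tx":-0.5,"ty":0.26,"tz":0,"spin":0,"claw":0.6},{"tx":-0.5,"ty":0.26,"tz":0,"spin":0,"claw":0.6},{"tx":-0.5,"ty":0.26,"tz":0,"spin":0,"claw":0.6}]'
python3 -m pendant '[{"tx":0,"ty":0,"tz":0,"spin":1,"claw":0.6},{"tx":0,"ty":0,"tz":0,"spin":1,"claw":0.6},{"tx":0,"ty":0,"tz":0,"spin":1,"claw":0.6},{"tx":0,"ty":0,"tz":0,"spin":1,"claw":0.6},{"tx":0,"ty":0,"tz":0,"spin":1,"claw":0.6},{"tx":0,"ty":0,"tz":0,"spin":1,"claw":0.6},{"tx":0,"ty":0,"tz":0,"spin":1,"claw":0.6},{"tx":0,"ty":0,"tz":0,"spin":1,"claw":0.6},{"tx":0,"ty":0,"tz":0,"spin":1,"claw":0.6},{"tx":0,"ty":0,"tz":0,"spin":1,"claw":0.6}]' > /dev/null
python3 -m pendant '[{"tx":0,"ty":0,"tz":0,"spin":1,"claw":0.6},{"tx":0,"ty":0,"tz":0,"spin":1,"claw":0.6},{"tx":0,"ty":0,"tz":0,"spin":1,"claw":0.6},{"tx":0,"ty":0,"tz":0,"spin":1,"claw":0.6},{"tx":0,"ty":0,"tz":0,"spin":1,"claw":0.6},{"tx":0,"ty":0,"tz":0,"spin":1,"claw":0.6},{"tx":0,"ty":0,"tz":0,"spin":1,"claw":0.6},{"tx":0,"ty":0,"tz":0,"spin":1,"claw":0.6},{"tx":0,"ty":0,"tz":0,"spin":1,"claw":0.6},{"tx":0,"ty":0,"tz":0,"spin":1,"claw":0.6}]' > /dev/null
python3 -m pendant '[{"tx":0,"ty":0,"tz":0,"spin":1,"claw":0.6},{"tx":0,"ty":0,"tz":0,"spin":1,"claw":0.6},{"tx":0,"ty":0,"tz":0,"spin":0.5,"claw":0.6},{"tx":0,"ty":0,"tz":0,"spin":0,"claw":0.6}]'
python3 - <<'E'
from h import *
o=env.get_obs();p=o['tool_pos'];y=o['tool_rot'][2];print(o['qpos'],units(p,y,[.6577,.2924,.229],84.5))
s=cams.read_camera('scene')[:,:,::-1];t=cams.read_camera('top')[:,:,::-1]
cv2.imwrite('pics/b2.png',np.hstack([cv2.resize(s[60:260,250:450],(400,400)),cv2.resize(t[190:390,80:280],(400,400))]))
E
```

```text
time_s: 92.78
tool_pos: [0.6607, 0.2882, 0.3186]
tool_rot: [179.9, 0.0, 174.5]
force: [0.2, -0.3, -0.2]
grip_width: 0.035
grasp_force: 0.0
time_s: 95.78
tool_pos: [0.6599, 0.288, 0.3179]
tool_rot: [180.0, -0.0, 84.6]
force: [-0.1, -0.3, 0.5]
grip_width: 0.0347
grasp_force: 0.0
[  1.7745  32.76   -46.7172  62.4473  23.2332  93.3985 -43.9378] (array([ 0.08, -0.05,  1.78]), np.float64(0.02))
```

View pics/b2.png

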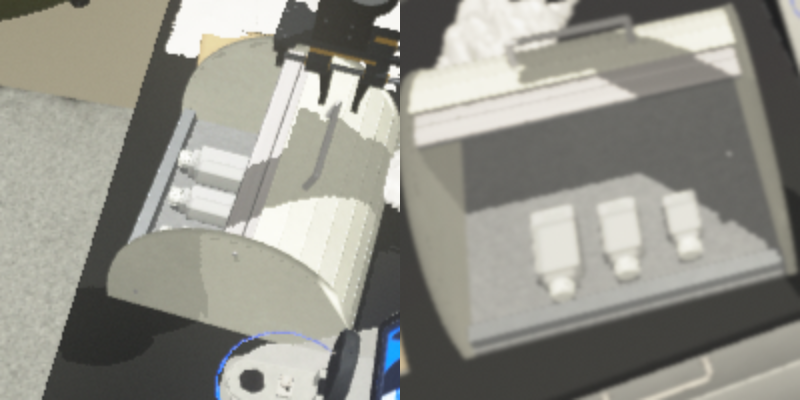

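All three flasks lie flat inside, at top crop (555,250), (620,240) and (683,225), and the handle bar is between the fingers in the scene crop. Grip the handle.

```bash
python3 -m pendant '[{"tx":0.08,"ty":-0.05,"tz":0.4,"spin":0,"claw":0.6},{"tx":0,"ty":0,"tz":0.5,"spin":0,"claw":0.6},{"tx":0,"ty":0,"tz":0.4,"spin":0,"claw":0.6},{"tx":0,"ty":0,"tz":0.4,"spin":0,"claw":0.6},{"tx":0,"ty":0,"tz":0,"spin":0,"claw":0.6}]'
python3 -m pendant '[{"tx":0,"ty":0,"tz":0,"spin":0,"claw":1},{"tx":0,"ty":0,"tz":0,"spin":0,"claw":1},{"tx":0,"ty":0,"tz":0,"spin":0,"claw":1},{"tx":0,"ty":0,"tz":0,"spin":0,"claw":1}]' 15
python3 - <<'E'
from h import *
h0=handle(1.4);Z=np.zeros(3)
for q in (1.25,1.1,.95,.8,.65,.5,.35,.2,.1,0): print(q,units(Z,84.6,handle(q)-h0)[0]); h0=handle(q)
print(handle(0))
E
```

```text
time_s: 96.5
tool_pos: [0.6574, 0.2912, 0.2298]
tool_rot: [-179.8, 0.1, 84.5]
force: [1.4, -0.1, 0.3]
grip_width: 0.0348
grasp_force: 0.0
time_s: 97.0
tool_pos: [0.6576, 0.2923, 0.2327]
tool_rot: [-180.0, -0.0, 84.5]
force: [-2.3, -1.0, 3.0]
grip_width: 0.0092
grasp_force: 15.0
1.25 [ 0.   -0.62 -0.18]
1.1 [ 0.   -0.64 -0.08]
0.95 [ 0.   -0.64  0.01]
0.8 [ 0.   -0.63  0.11]
0.65 [ 0.   -0.61  0.2 ]
0.5 [ 0.   -0.57  0.29]
0.35 [ 0.   -0.52  0.38]
0.2 [ 0.   -0.46  0.45]
0.1 [ 0.   -0.27  0.34]
0 [ 0.   -0.23  0.36]
[0.3977 0.3148 0.1375]
```

```bash
python3 -m pendant '[{"tx":0,"ty":-0.62,"tz":-0.18,"spin":0,"claw":1},{"tx":0,"ty":-0.64,"tz":-0.08,"spin":0,"claw":1},{"tx":0,"ty":-0.64,"tz":0.01,"spin":0,"claw":1},{"tx":0,"ty":-0.63,"tz":0.11,"spin":0,"claw":1},{"tx":0,"ty":-0.61,"tz":0.2,"spin":0,"claw":1},{"tx":0,"ty":-0.57,"tz":0.29,"spin":0,"claw":1}]'
python3 -m pendant '[{"tx":0,"ty":-0.52,"tz":0.38,"spin":0,"claw":1},{"tx":0,"ty":-0.46,"tz":0.45,"spin":0,"claw":1},{"tx":0,"ty":-0.27,"tz":0.34,"spin":0,"claw":1},{"tx":0,"ty":-0.23,"tz":0.36,"spin":0,"claw":1},{"tx":0,"ty":-0.05,"tz":0.05,"spin":0,"claw":1},{"tx":0,"ty":0,"tz":0,"spin":0,"claw":1},{"tx":0,"ty":0,"tz":0,"spin":0,"claw":1}]'
```

```text
time_s: 97.75
tool_pos: [0.4744, 0.309, 0.2158]
tool_rot: [179.7, 0.0, 84.5]
force: [2.7, -0.6, 2.5]
grip_width: 0.0097
grasp_force: 15.0
time_s: 98.62
tool_pos: [0.3981, 0.3161, 0.1359]
tool_rot: [179.9, 0.1, 84.5]
force: [1.6, -4.4, 2.5]
grip_width: 0.0094
grasp_force: 15.0
```

```bash
python3 -m pendant '[{"tx":0,"ty":-0.1,"tz":0.1,"spin":0,"claw":1},{"tx":0,"ty":0,"tz":0,"spin":0,"claw":1},{"tx":0,"ty":0,"tz":0,"spin":0,"claw":1}]' 25
python3 -m pendant '[{"tx":0,"ty":-0.1,"tz":0.08,"spin":0,"claw":1},{"tx":0,"ty":0,"tz":0,"spin":0,"claw":1},{"tx":0,"ty":0,"tz":0,"spin":0,"claw":1}]'
```

```text
time_s: 99.0
tool_pos: [0.3981, 0.3167, 0.1349]
tool_rot: [179.4, -0.0, 84.4]
force: [4.3, -10.4, 22.9]
grip_width: 0.0091
grasp_force: 25.0
time_s: 99.38
tool_pos: [0.3981, 0.318, 0.1329]
tool_rot: [178.9, -0.3, 84.3]
force: [13.6, -10.3, 24.8]
grip_width: 0.0088
grasp_force: 24.5
```

```bash
python3 -m pendant '[{"tx":0,"ty":0,"tz":0,"spin":0,"claw":0.6},{"tx":0,"ty":0.15,"tz":-0.1,"spin":0,"claw":0.6},{"tx":0,"ty":0,"tz":0,"spin":0,"claw":0.6},{"tx":0,"ty":0,"tz":-0.4,"spin":0,"claw":0.6},{"tx":0,"ty":0,"tz":-0.6,"spin":0,"claw":0.6},{"tx":0,"ty":0,"tz":-0.8,"spin":0,"claw":0.6},{"tx":0,"ty":0,"tz":-0.8,"spin":0,"claw":0.6},{"tx":0,"ty":0,"tz":-0.6,"spin":0,"claw":0.6}]'
python3 -m pendant '[{"tx":-0.8,"ty":0,"tz":0,"spin":0,"claw":0.6},{"tx":-0.8,"ty":0.2,"tz":0,"spin":0,"claw":0.6},{"tx":-0.8,"ty":0.2,"tz":0,"spin":0,"claw":0.6},{"tx":-0.8,"ty":0.2,"tz":0,"spin":0,"claw":0.6},{"tx":-0.8,"ty":0.2,"tz":0,"spin":0,"claw":0.6},{"tx":-0.8,"ty":0.2,"tz":0,"spin":0,"claw":0.6},{"tx":-0.8,"ty":0.2,"tz":0,"spin":0,"claw":0.6},{"tx":0,"ty":0,"tz":0,"spin":0,"claw":0.6},{"tx":0,"ty":0,"tz":0,"spin":0,"claw":0.6}]'
python3 - <<'E'
from h import *
s=cams.read_camera('scene');g=s.astype(int).min(2)
# bar against the dark bench / floor left of the store: bright pixels left of the slats, rows at the two bar ends
for q in(0,.05,.1): print(q,proj('scene',handle(q,0)),proj('top',handle(q,0)))
r=int(round(proj('scene',handle(0,0))[1]));print(r,g[r,305:345])
t=cams.read_camera('top').astype(int).min(2);c=int(proj('top',handle(0,0))[0]);print(c,t[295:345,c])
E
```

```text
time_s: 100.38
tool_pos: [0.3938, 0.3184, 0.294]
tool_rot: [179.9, -0.1, 84.6]
force: [0.3, -0.5, 0.3]
grip_width: 0.0345
grasp_force: 0.0
time_s: 101.5
tool_pos: [0.4274, 0.0343, 0.2919]
tool_rot: [180.0, -0.0, 84.6]
force: [0.3, 0.4, -0.7]
grip_width: 0.035
grasp_force: 0.0
0 [323.6768 130.041 ] [185.3681 316.8805]
0.05 [325.4839 128.3659] [184.1948 312.5919]
0.1 [327.4549 126.7755] [183.0168 308.1795]
130 [ 46  45  47  50  49  50  48  50  49  48  48  48  53  51  64  82  99  62
  42  41  44  45  50  62  62  65  65  65  63  73 151 185 181 218 197 198
 223 211 209 208]
185 [213 210 195 176 189 199 199 198 196 196 195 196 197 190 179 189 200 193
 185 184 192 210 215 197 173 181 198 187 173 169 162 149 133 126 125 127
 125 124 128 138 146 141 131 142 160 167 165 152 129 114]
```

```bash
python3 -c "
from cell import env
print(env.sign_off())"
```

```text
the job is handed in; nothing more can be done
None
```

I opened the shutter, leaned and held all three flasks in turn, laid them flat in the store, shut the shutter to its stop and handed the job in at about 102 s. The verdict wasn't shown. I estimated the leans from images and contact height at about 45°; the middle flask's is the least certain, at 43–50°.

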